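Sift worn milling balls out with a slotted scoop

TASK

Draw the slotted scoop out of its holder by a rim bar, stand it on the bench and let go, then take it again by its handle and scoop the balls in the blue tray, so that the small red worn balls fall back through the slots into the tray. Tip all three big white balls gently, from just above its rim, into the round green dish, then stand the scoop upright on the bench, clear of dish and tray, and let go. Do not touch any ball with the fingers, keep the red balls out of the dish and in the tray, and leave the other things on the bench where they are.

Things in the scene. Friction and masses are not known exactly. Their poses are not given: they have to be found in the camera images.
- scoop: Slotted steel scoop, orange grips, 185 x 94 mm, 0.22 kg; stands level. Origin: underside, mid basket; x to the open front, y left, z up. Side walls 4 mm, outer faces y = +-47 mm: 48 high with rim bars from x = -56 to 20, 12 high on to x = 38; back wall x = -59 to -55; stem x = -59 to -51 up to the handle. Starts standing on the bench, handle loose in the holder: slides straight out.
- scoop_handle (a point): Point to grip on the scoop's handle, at x = -80, z = 80 mm in the scoop's frame (same axes): a level orange bar along x, 20 mm wide (y), 24 mm high, x = -130 to -54. Nothing lies under it.
- scoop_rim_left (a point): Point on the left (+y) orange rim bar of the scoop (x = 5, y = 42, z = 43 mm in its frame). The bar: 10 mm wide (y = 37 to 47), 10 high (z = 38 to 48), x = -46 to 20, on the 4 mm side wall, outer faces flush. Can be pinched from above across y, one finger inside the basket, one outside.
- scoop_rim_right (a point): The same on the right (-y) rim bar: x = 5, y = -42, z = 43 mm in the scoop's frame.
- scoop_tip (a point): Midway between the tips of the two middle tines, underside: x = 55, y = 0, z = 0 mm in the scoop's frame. The scoop's floor is four round tines 5 mm thick along x, at y = -42, -14, 14, 42; the outer two end at x = 45. The slots between them are 23 mm wide and open at the front.
- holder: Grey fixed holder with white roof, 100 (x) x 120 (y) x 120 mm high; origin under its centre. A tunnel 50 mm wide and 105 mm high opens to its -x side; back wall at x = 42. The scoop's handle starts in it: scoop front towards the holder's -x, scoop origin 112 mm from the holder's origin; drawn 80 mm further along -x the handle is clear of the roof.
- tray: Blue open tray, fixed, 260 (x) x 114 (y) x 50 mm high; origin under its centre. Inside 250 x 104 mm, floor 4 mm above the bench. The inside corners at the +x end are cut by 45 degree faces (16 mm legs). The balls start in the +x half, all beyond x = +5 mm; from x = -125 to +5 it is empty.
- tray_end (a point): Foot of the inner face of the tray's +x end wall, in its middle (x = 125, z = 4 mm in the tray's frame).
- dish: Round green dish, fixed, outer diameter 156 mm at the foot and 168 mm at the rim, 45 mm high, wall 5 mm, floor 5 mm; origin under its centre.
- dish_rim (a point): Centre of the dish's mouth, 45 mm above the bench. (Fixed equipment stands at the bench's ends, 0.6 m and more to the robot's left and right, up to 0.36 m high, and 0.82 m and more ahead of it, up to 0.1 m high: keep clear of it.)
- keeper1: Full-size milling ball to keep, white-grey polished stone, slippery (friction about 0.2), diameter 40 mm, about 0.09 kg; origin at its centre. Too big for the scoop's slots: it sinks between two tines by about 5 mm and rolls along them.
- keeper2: Full-size milling ball to keep, white-grey polished stone, slippery (friction about 0.2), diameter 40 mm, about 0.09 kg; origin at its centre. Too big for the scoop's slots: it sinks between two tines by about 5 mm and rolls along them.
- keeper3: Full-size milling ball to keep, white-grey polished stone, slippery (friction about 0.2), diameter 40 mm, about 0.09 kg; origin at its centre. Too big for the scoop's slots: it sinks between two tines by about 5 mm and rolls along them.
- worn1: Worn, undersized milling ball, red, diameter 18 mm, about 12 g; origin at its centre. Falls through the scoop's slots. Must stay in the tray.
- worn2: Worn, undersized milling ball, red, diameter 18 mm, about 12 g; origin at its centre. Falls through the scoop's slots. Must stay in the tray.
- worn3: Worn, undersized milling ball, red, diameter 18 mm, about 12 g; origin at its centre. Falls through the scoop's slots. Must stay in the tray.
- worn4: Worn, undersized milling ball, red, diameter 18 mm, about 12 g; origin at its centre. Falls through the scoop's slots. Must stay in the tray.
- reagent: Bystander: amber bottle, 64 mm diameter, 135 mm high, origin under its centre.
- jar: Bystander: white jar with blue cap, 66 mm diameter, 75 mm high, origin under its centre.
- beaker: Bystander: glass beaker, 70 mm diameter, 85 mm high, origin under its centre.
- spatula: Bystander: lab spoon lying on the bench, 170 mm long along its x, 20 mm thick, origin under its middle.
- carton: Bystander: cardboard carton 50 x 90 x 40 mm high, origin under its centre.
- pot: Bystander: grey pot with red cap, 56 mm diameter, 60 mm high, origin under its centre.
Not all that is in view belongs to the job. Several things look just like the dish: the one meant starts farthest from the robot's base.

How it is judged (in metres and radians):
On the way, in this order (a step that is already met when the one before it is completed fails the run):
1. the scoop has been drawn out of the holder (origin at least 180 mm from the holder's origin), stands upright on the bench and is let go (height (world z) of scoop between -0.006 and 0.006 m and angle between scoop's own z axis and vertical below 0.08 rad and linear speed of scoop below 0.03 m/s and contact force between the fingers and scoop below 0.1 N and horizontal distance between scoop and holder above 0.18 m), for 0.2 s.
2. the scoop, held by its handle, is down in the tray with its underside less than 15 mm above the tray's floor (distance between the grasp point and scoop_handle below 0.06 m and contact force between the fingers and scoop above 0.5 N and x of scoop in the frame of tray between -0.12 and 0.12 m and y of scoop in the frame of tray between -0.03 and 0.03 m and z of scoop in the frame of tray between -0.001 and 0.019 m), for 0.1 s.
3. held by its handle and lifted so that its underside is above the tray's walls, the scoop carries at least one full-size ball and no worn one (distance between the grasp point and scoop_handle below 0.06 m and z of scoop in the frame of tray above 0.055 m and ((x of keeper1 in the frame of scoop between -0.056 and 0.056 m and y of keeper1 in the frame of scoop between -0.045 and 0.045 m and z of keeper1 in the frame of scoop between 0.005 and 0.06 m) or (x of keeper2 in the frame of scoop between -0.056 and 0.056 m and y of keeper2 in the frame of scoop between -0.045 and 0.045 m and z of keeper2 in the frame of scoop between 0.005 and 0.06 m) or (x of keeper3 in the frame of scoop between -0.056 and 0.056 m and y of keeper3 in the frame of scoop between -0.045 and 0.045 m and z of keeper3 in the frame of scoop between 0.005 and 0.06 m)) and not (x of worn1 in the frame of scoop between -0.056 and 0.056 m and y of worn1 in the frame of scoop between -0.045 and 0.045 m and z of worn1 in the frame of scoop between 0.005 and 0.06 m) and not (x of worn2 in the frame of scoop between -0.056 and 0.056 m and y of worn2 in the frame of scoop between -0.045 and 0.045 m and z of worn2 in the frame of scoop between 0.005 and 0.06 m) and not (x of worn3 in the frame of scoop between -0.056 and 0.056 m and y of worn3 in the frame of scoop between -0.045 and 0.045 m and z of worn3 in the frame of scoop between 0.005 and 0.06 m) and not (x of worn4 in the frame of scoop between -0.056 and 0.056 m and y of worn4 in the frame of scoop between -0.045 and 0.045 m and z of worn4 in the frame of scoop between 0.005 and 0.06 m)), for 0.2 s.
At the end, for the whole second after the job is handed in: Big balls at rest in the dish (centres within 68 mm of its axis, below its rim); red balls in the tray (centres inside its walls, below 45 mm); scoop at rest on the bench itself, upright within 0.08 rad, origin over 100 mm from the dish axis, let go (horizontal distance between each of keeper1, keeper2, keeper3 and dish below 0.068 m and z of keeper1 in the frame of dish between 0.015 and 0.045 m and linear speed of each of keeper1, keeper2, keeper3 below 0.05 m/s and z of keeper2 in the frame of dish between 0.015 and 0.045 m and z of keeper3 in the frame of dish between 0.015 and 0.045 m and x of worn1 in the frame of tray between -0.126 and 0.126 m and y of worn1 in the frame of tray between -0.053 and 0.053 m and z of worn1 in the frame of tray between 0 and 0.045 m and x of worn2 in the frame of tray between -0.126 and 0.126 m and y of worn2 in the frame of tray between -0.053 and 0.053 m and z of worn2 in the frame of tray between 0 and 0.045 m and x of worn3 in the frame of tray between -0.126 and 0.126 m and y of worn3 in the frame of tray between -0.053 and 0.053 m and z of worn3 in the frame of tray between 0 and 0.045 m and x of worn4 in the frame of tray between -0.126 and 0.126 m and y of worn4 in the frame of tray between -0.053 and 0.053 m and z of worn4 in the frame of tray between 0 and 0.045 m and height (world z) of scoop between -0.006 and 0.006 m and angle between scoop's own z axis and vertical below 0.08 rad and linear speed of scoop below 0.03 m/s and contact force between the fingers and scoop below 0.1 N and horizontal distance between scoop and dish above 0.1 m); the robot touches nothing.
It fails at once if the robot's fingers touch a milling ball (contact force between the fingers and keeper1 above 0.5 N or contact force between the fingers and keeper2 above 0.5 N or contact force between the fingers and keeper3 above 0.5 N or contact force between the fingers and worn1 above 0.5 N or contact force between the fingers and worn2 above 0.5 N or contact force between the fingers and worn3 above 0.5 N or contact force between the fingers and worn4 above 0.5 N).
It fails at once if a full-size ball is dropped or thrown (faster than 1.7 m/s, a free fall of about 150 mm) (linear speed of any of keeper1, keeper2, keeper3 above 1.7 m/s).
It fails at once if a worn ball comes to lie in the dish ((horizontal distance between worn1 and dish below 0.075 m and height (world z) of worn1 below 0.03 m) or (horizontal distance between worn2 and dish below 0.075 m and height (world z) of worn2 below 0.03 m) or (horizontal distance between worn3 and dish below 0.075 m and height (world z) of worn3 below 0.03 m) or (horizontal distance between worn4 and dish below 0.075 m and height (world z) of worn4 below 0.03 m)).
It fails at once if a bystander is moved by more than 25 mm (distance of any of reagent, jar, beaker, spatula, carton, pot from where it was at the start of the episode above 0.025 m).
It also fails if it takes over 72 s, if anything falls off the work surface, if the arm or the gripper's body presses on something with over 40 N, if the wrist force passes 120 N, or if a joint passes its speed limit or range.

ROBOT

A 6-joint arm with a two-finger parallel gripper is mounted at the origin on the work surface. World frame = base frame: x ahead of the robot, y to its left, z up, the work surface at z = 0. Lengths are in mm, angles in rad, forces in N, time in s.
With the tool pointing down it reaches from about 300 to 875 mm from the base axis. Payload 6.4 kg.
Tool frame: the origin (TCP) lies at the very end of the fingers, on their centre line; the grasp point (between the pads) lies 19 mm behind it (r.grip_point_offset is the distance from the TCP to the grasp point, in mm); z points along the fingers, x is the direction in which the jaws open and shut, and the axes are right-handed (so a half turn about z gives the same grasp; the last joint's range is limited). The gripper opens to 88 mm and grips with 3 to 60 N. Pads are 18 mm wide; open, the fingers measure 123 mm over their backs; the gripper's body (75 mm by 187 mm) begins 45 mm behind the grasp point.
Start: joints at [1.111, 0.181, 1.607, -0, 1.354, -0.206], TCP at [144.361, 556.598, 238.714] pointing down, gripper open.
Joint ranges: [-2.99, 2.99], [-0.89, 2.07], [0.3, 2.58], [-1.14, 4.28], [0, 2.63], [-3.12, 3.12]. Speed limits (rad/s): [2.57, 2.57, 3.01, 3.14, 3.14, 3.14].

INTERFACE

Orientations are given as a 3x3 rotation matrix whose columns are the frame's x, y, z axes.
In Python, from plant import r, vision, workorder gives the robot as it stands.
- The arm moves only by the tool step_arm, never from a script. Its argument "motion" is a list of rows, each an object of numbers: "x", "y", "z": the shift along the tool's x, y, z in cm; "ax", "ay", "az": the turn, a rotation vector about the tool's x, y, z in rad; "jaw": the closure in counts, from 0 (fully open) to 255 (shut). In form: [{"x": .., "y": .., "z": .., "ax": .., "ay": .., "az": .., "jaw": ..}, ...]. A call has 1 to 8 rows; each row is the pose to reach, as a shift and turn from the pose commanded when the call began, along the tool's axes at that moment; what a row does not reach only later rows make up. A row lasts 1/12 s, in which the tool goes at most 41.7 mm and 7.16 degrees, less where a joint would pass 70% of its speed; a pose out of reach is approached as far as the arm can. A call with a gripper value outside its range is refused whole. The fingers move at their own pace and stop on an object; "grip_force" is the grip in N (left out, the last holds). Time passes only in rows, so rows that repeat a pose let the fingers close. It gives the time, the measured TCP pose, the force and the opening at its end, in the units of the state.
- r.get_state(): the state, without advancing time (a new reading comes with each control period).
- vision.snapshot(name): name is "side" or "top" or "wrist"; returns a dict with "frame" (420x560x3 uint8, red, green, blue), "mtx" (3x3 intrinsics, pixels), "world_from_camera" (4x4, takes a point from camera to world coordinates). Camera axes: x right, y up, looking along -z (the intrinsics and any distortion apply to the point x, -y, -z); pixel columns grow to the right and rows downward; lengths in mm; the calibration is good to about 2 mm. A picture is of the moment at which its call begins. There is no depth.
- workorder.finish_job(): hands the job in, once; it reports no verdict.
The state is a dict: "time_s": time; "joint_pos": joint angles; "qd": joint speeds; "tau": joint torques, N m; "tcp_pos": TCP position; "tcp_rot": TCP orientation; "force": force on the tool from outside, world axes, zero at the start; "ft_torque": the same for the moment, N m; "width": finger opening in mm.
Only numpy, scipy, OpenCV 4.12 (cv2) and the standard library are available. Lean on these libraries where they do the work, as an engineer would, in place of code of your own. Each camera call takes 0.05 s, during which the arm holds its last target. There are 200 camera calls.

## Working session

There is one attempt and no reset: what is moved stays moved. The work goes in short steps, Python scripts to look and compute and a tool call to move; the robot and the scene stay as the last step left them, time stands still between calls to the robot, and variables do not carry over. Pictures are saved under pics/ and viewed, about 8 in all and at most 12, crops included, and the job is handed in when it is done.

Besides the shell and the picture viewer there is one more tool, called after "Call:" as name(argument=value, ...) on one line, values as JSON. step_arm: Moves the arm, as the interface text tells. Its arguments: {"type":"object","properties":{"motion":{"type":"array","items":{"type":"object","properties":{"x":{"type":"number"},"y":{"type":"number"},"z":{"type":"number"},"ax":{"type":"number"},"ay":{"type":"number"},"az":{"type":"number"},"jaw":{"type":"number"}}}},"grip_force":{"type":"number"}},"required":["motion"]}

```bash
ls; mkdir -p pics; python3 - <<'E'
from plant import r,vision,workorder
import cv2,numpy as np
s=r.get_state();print(s)
for n in("top","side"):
    d=vision.snapshot(n);cv2.imwrite(f"pics/{n}0.png",cv2.resize(d["frame"][:,:,::-1],(800,600),interpolation=cv2.INTER_CUBIC));print(n,d["mtx"].tolist(),d["world_from_camera"].tolist(),[k for k in d])
E
```

```text
pics
{'time_s': 0.0, 'joint_pos': array([ 1.11070988e+00,  1.81557742e-01,  1.60796462e+00, -1.76101286e-05,
        1.35379747e+00, -2.06304899e-01]), 'qd': array([ 9.28058378e-05,  1.26397674e-03, -9.67916062e-04,  8.06885779e-04,
       -6.64987054e-04, -8.48572861e-04]), 'tau': array([-2.83019566e-03, -4.33855176e+01, -3.41847110e+01,  6.99532055e-02,
        3.83046549e-02, -1.07610301e-04]), 'tcp_pos': array([144.11828968, 556.10911366, 237.8217162 ]), 'tcp_rot': array([[ 2.51061852e-01,  9.67970755e-01, -7.51498895e-04],
       [ 9.67969564e-01, -2.51062751e-01, -1.55520493e-03],
       [-1.69406627e-03, -3.36975428e-04, -9.99998508e-01]]), 'force': array([ 0.62485605, -0.56000016,  0.0038661 ]), 'ft_torque': array([ 0.0271984 , -0.02205475,  0.04846459]), 'width': 88.5836644544199}
top [[472.0242571554513, 0.0, 281.74596099937094], [0.0, 472.0242571554513, 211.10075094000555], [0.0, 0.0, 1.0]] [[0.021395123804876768, 0.9927362560575244, -0.11839330465133416, 375.15682968527665], [-0.9997710796324119, 0.021221791329952323, -0.0027246840899478185, -72.4854491256595], [-0.00019237467622020932, 0.11842449696594701, 0.992963041361735, 1252.8766820185197], [0.0, 0.0, 0.0, 1.0]] ['frame', 'mtx', 'world_from_camera']
side [[402.5635018488314, 0.0, 280.5907452153706], [0.0, 402.5635018488314, 216.35834587218707], [0.0, 0.0, 1.0]] [[0.945078195517912, 0.17454173253936842, -0.27633745305108903, 220.97112219297028], [-0.32679068761004776, 0.5199234700470498, -0.7892321786303359, -941.0533268887837], [0.005920375660326792, 0.8361906295196031, 0.5484069476726664, 691.6852393379427], [0.0, 0.0, 0.0, 1.0]] ['frame', 'mtx', 'world_from_camera']
```

View pics/top0.png

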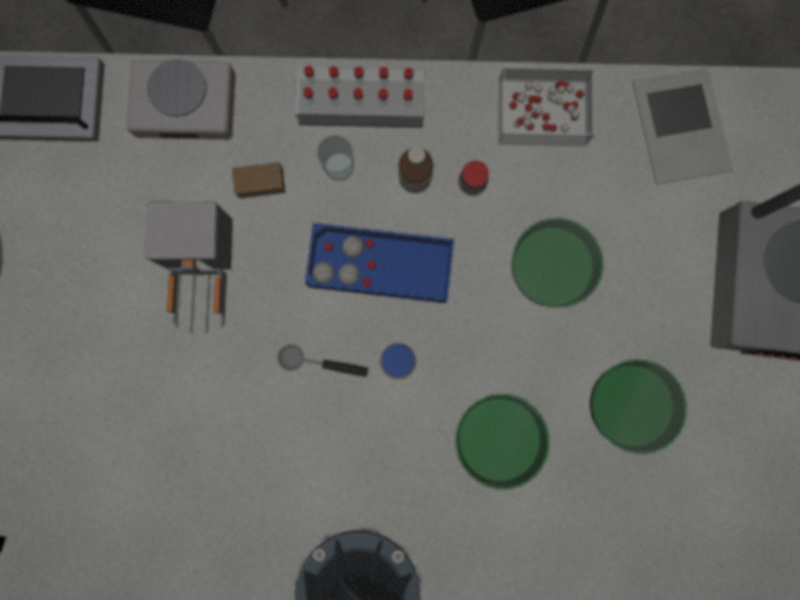

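View pics/side0.png

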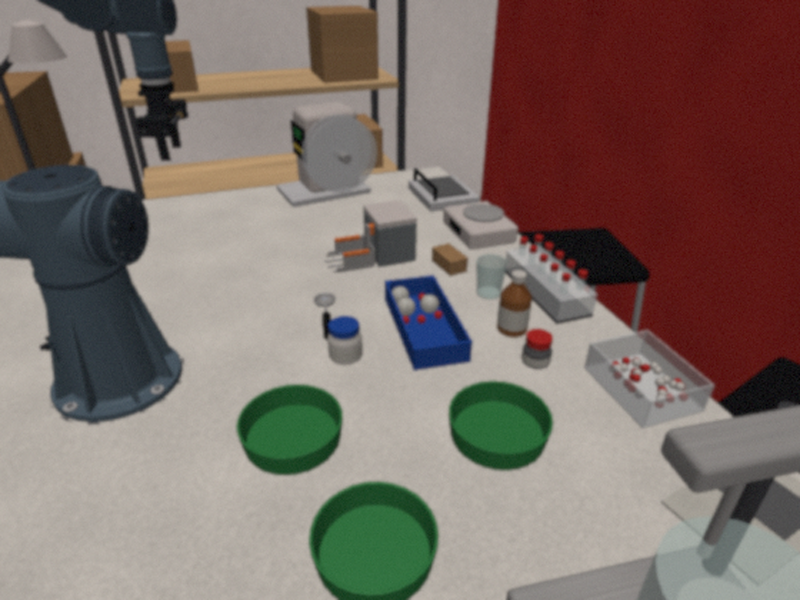

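Top view (800x600): the scoop is at (197,300) below the holder, front towards the robot. The tray is at (380,262) with the balls at its left (+y) end. Candidate dishes are at (556,262), (637,405) and (502,441). I'll convert these pixels to world positions.

```bash
cat > h.py <<'E'
from plant import r,vision,workorder
import cv2,numpy as np
def ray(d,p,z,scale=1.0,off=(0,0)):
    """pixel p (in crop enlarged by scale with offset off, pixel edges aligned) -> world point at height z"""
    u=(np.array(p,float)+.5)/scale-.5+np.array(off)
    M=d["mtx"];c=np.array([(u[0]-M[0,2])/M[0,0],-(u[1]-M[1,2])/M[1,1],-1])
    T=np.array(d["world_from_camera"]);v=T[:3,:3]@c;o=T[:3,3]
    return o+v*(z-o[2])/v[2]
def proj(d,P):
    T=np.array(d["world_from_camera"]);c=T[:3,:3].T@(np.array(P)-T[:3,3]);M=d["mtx"]
    return M[0,2]+M[0,0]*c[0]/-c[2],M[1,2]-M[1,1]*c[1]/-c[2]
def crop(d,x0,y0,x1,y1,s,name):
    f=d["frame"][y0:y1,x0:x1,::-1]
    cv2.imwrite(name,cv2.resize(f,None,fx=s,fy=s,interpolation=cv2.INTER_CUBIC))
E
python3 - <<'E'
from h import *
d=vision.snapshot("top")
S=800/560
def P(n,p,z):print(n,ray(d,p,z,S).round(0)[:2])
P("dishA",(556,262),45);P("dishB",(637,405),45);P("dishC",(502,441),45)
for p in((315,224),(453,238),(446,301),(306,287)):P("tray",p,50)
for p in((146,202),(216,201),(217,262),(149,268)):P("holder",p,120)
P("jar",(398,360),75);P("spoon",(291,357),10);P("spoonend",(367,371),10);P("carton",(258,180),40);P("bottle",(416,155),135);P("pot",(475,173),60);P("beaker",(336,145),85)
for p in((352,246),(323,272),(348,274)):P("K",p,30)
for p in((328,247),(370,244),(372,265),(367,282)):P("W",p,13)
crop(d,100,130,330,280,3.4,"pics/crop1.png")
E
```

```text
dishA [ 598. -346.]
dishB [ 344. -488.]
dishC [ 276. -249.]
tray [658.  94.]
tray [ 637. -158.]
tray [ 522. -147.]
tray [542. 106.]
holder [674. 376.]
holder [678. 256.]
holder [572. 248.]
holder [559. 364.]
jar [413. -63.]
spoon [417. 134.]
spoonend [394.  -6.]
carton [741. 204.]
bottle [762. -87.]
pot [ 757. -196.]
beaker [795.  56.]
K [623.  27.]
K [573.  78.]
K [570.  32.]
W [623.  73.]
W [631.  -6.]
W [591. -10.]
W [559.  -2.]
```

View pics/crop1.png

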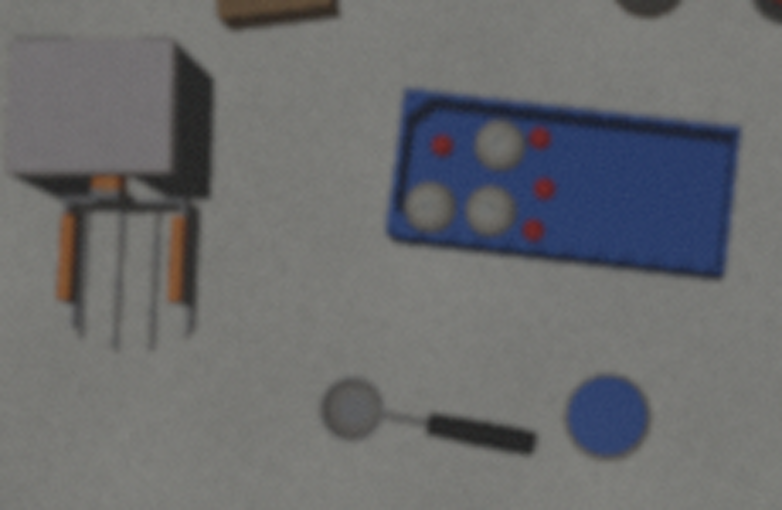

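The crop shows the left rim bar (image right) at about (178,213)–(174,300). Tine tips are near (117,348) and (153,348), and the tray corners are (405,90), (740,127), (724,277), (388,238). I'll refine the poses from these.

```bash
python3 - <<'E'
from h import *
d=vision.snapshot("top");o=(100,130)
def P(n,p,z):
    q=ray(d,p,z,3.4,o)[:2];print(n,q.round(1));return q
t=[P("tray",p,50) for p in((405,90),(740,127),(724,277),(388,238))]
print(np.mean(t,0),[np.degrees(np.arctan2(*(t[0]-t[1])[::-1])),np.degrees(np.arctan2(*(t[3]-t[2])[::-1]))])
for p in((10,38),(173,38),(174,172),(10,174)):P("holder",p,120)
for p in((182,215),(178,300),(72,215),(66,300)):P("bar",p,48)
for p in((117,348),(153,348),(80,336),(192,336)):P("tine",p,4)
# orange blobs
f=cv2.cvtColor(d["frame"],cv2.COLOR_RGB2HSV);m=cv2.inRange(f,(5,110,90),(18,255,255))
m[:, :100]=0;m[:,170:]=0;m[:180]=0;m[235:]=0
n,l,st,c=cv2.connectedComponentsWithStats(m)
for i in range(1,n):
    if st[i][4]>15:
        print(st[i],c[i],ray(d,c[i],43)[:2].round(1))
E
```

```text
tray [659.2  97.8]
tray [ 635.8 -159. ]
tray [ 520.2 -148.3]
tray [544.5 106.4]
[589.92348616 -25.77717037] [np.float64(84.79924459421623), np.float64(84.55133511654026)]
holder [674.9 375.1]
holder [677.5 257.2]
holder [579.1 251.1]
holder [575.2 368.5]
bar [559.1 263.8]
bar [494.2 263.4]
bar [557.3 347.4]
bar [492.4 347.9]
tine [459.9 321.1]
tine [460.5 293.1]
tine [468.7 350.5]
tine [470.5 263.2]
[127 182   8   3  23] [130.65217391 183.04347826] [584.5 325.1]
[117 193   5  25  77] [118.98701299 205.28571429] [525.6 351.8]
[150 194   4  24  73] [151.54794521 205.68493151] [526.3 267.6]
```

```bash
cat >> h.py <<'E'
from scipy.spatial.transform import Rotation as Ro
def rel(pos,yaw,pitch=0,verbose=True):
    """tool x yaw (deg); pitch: turn (deg) about tool x after. -> cm shifts, rotvec from the present pose"""
    s=r.get_state();R=s["tcp_rot"];y=np.radians(yaw)
    c,n=np.cos(y),np.sin(y)
    G=np.array([[c,n,0],[n,-c,0],[0,0,-1.]])@Ro.from_euler('x',pitch,degrees=True).as_matrix()
    t=R.T@(np.array(pos)-s["tcp_pos"])/10;w=Ro.from_matrix(R.T@G).as_rotvec()
    print("xyz cm",t.round(2),"rot",w.round(3),"| tcp",s["tcp_pos"].round(1),"z",R[:,2].round(3),"t",round(s["time_s"],2))
E
python3 -c "
from h import *
rel((510,267,110),91.5)"
```

```text
xyz cm [-18.8   42.68  12.83] rot [-0.     0.001 -0.28 ] | tcp [144.2 556.3 238.2] z [-0.    -0.001 -1.   ] t 0.2
```

Call:
step_arm(motion=[{"x": -18.8, "y": 42.7, "z": 12.8, "az": -0.28, "jaw": 100}, {"x": -18.8, "y": 42.7, "z": 12.8, "az": -0.28, "jaw": 100}, {"x": -18.8, "y": 42.7, "z": 12.8, "az": -0.28, "jaw": 100}, {"x": -18.8, "y": 42.7, "z": 12.8, "az": -0.28, "jaw": 100}, {"x": -18.8, "y": 42.7, "z": 12.8, "az": -0.28, "jaw": 100}, {"x": -18.8, "y": 42.7, "z": 12.8, "az": -0.28, "jaw": 100}, {"x": -18.8, "y": 42.7, "z": 12.8, "az": -0.28, "jaw": 100}, {"x": -18.8, "y": 42.7, "z": 12.8, "az": -0.28, "jaw": 100}])

```text
validation failed for argument at $.mo...
```

```bash
python3 -c "
from h import *
rel((510,267,110),91.5)"
```

```text
xyz cm [-18.8   42.68  12.83] rot [-0.     0.001 -0.28 ] | tcp [144.2 556.3 238.2] z [-0.    -0.001 -1.   ] t 0.2
```

Call:
step_arm(motion=[{"x": -3, "y": 6, "z": 2, "ax": 0, "ay": 0, "az": -0.28, "jaw": 100}])

```text
time_s: 0.28
tcp_pos: [170.1, 535.3, 229.4]
tcp_rot: [[0.134, 0.991, 0.0], [0.991, -0.134, 0.005], [0.005, -0.001, -1.0]]
force: [1.4, -0.8, 0.4]
width: 83.3
```

```bash
python3 -c "
from h import *
rel((510,267,110),91.5)"
```

```text
xyz cm [-22.08  37.29  11.81] rot [-0.    -0.005 -0.161] | tcp [170.1 535.3 229.4] z [ 0.     0.005 -1.   ] t 0.28
```

Call:
step_arm(motion=[{"x": -22, "y": 37.3, "z": 11.8, "ax": 0, "ay": 0, "az": -0.16, "jaw": 100}, {"x": -22, "y": 37.3, "z": 11.8, "ax": 0, "ay": 0, "az": -0.16, "jaw": 100}, {"x": -22, "y": 37.3, "z": 11.8, "ax": 0, "ay": 0, "az": -0.16, "jaw": 100}, {"x": -22, "y": 37.3, "z": 11.8, "ax": 0, "ay": 0, "az": -0.16, "jaw": 100}, {"x": -22, "y": 37.3, "z": 11.8, "ax": 0, "ay": 0, "az": -0.16, "jaw": 100}, {"x": -22, "y": 37.3, "z": 11.8, "ax": 0, "ay": 0, "az": -0.16, "jaw": 100}, {"x": -22, "y": 37.3, "z": 11.8, "ax": 0, "ay": 0, "az": -0.16, "jaw": 100}, {"x": -22, "y": 37.3, "z": 11.8, "ax": 0, "ay": 0, "az": -0.16, "jaw": 100}])

```text
time_s: 0.95
tcp_pos: [423.7, 332.9, 140.3]
tcp_rot: [[-0.023, 1.0, 0.0], [1.0, 0.023, 0.0], [0.0, 0.0, -1.0]]
force: [1.0, 1.0, 0.1]
width: 53.7
```

```bash
python3 -c "
from h import *
rel((510,267,110),91.5)"
```

```text
xyz cm [-6.79  8.48  3.03] rot [ 0.    -0.    -0.003] | tcp [423.7 332.9 140.3] z [ 0.  0. -1.] t 0.95
```

Call:
step_arm(motion=[{"x": -6.7, "y": 8.4, "z": 3, "ax": 0, "ay": 0, "az": 0, "jaw": 100}, {"x": -6.7, "y": 8.4, "z": 3, "ax": 0, "ay": 0, "az": 0, "jaw": 100}, {"x": -6.7, "y": 8.4, "z": 3, "ax": 0, "ay": 0, "az": 0, "jaw": 100}, {"x": -6.7, "y": 8.4, "z": 3, "ax": 0, "ay": 0, "az": 0, "jaw": 100}, {"x": -6.7, "y": 8.4, "z": 3, "ax": 0, "ay": 0, "az": 0, "jaw": 100}])

```text
time_s: 1.37
tcp_pos: [508.4, 268.2, 109.9]
tcp_rot: [[-0.02, 1.0, -0.002], [1.0, 0.02, -0.0], [-0.0, -0.002, -1.0]]
force: [-0.5, -0.3, 0.1]
width: 53.6
```

```bash
python3 - <<'E'
from h import *
rel((510,267,24),91.5)
d=vision.snapshot("wrist");cv2.imwrite("pics/w1.png",d["frame"][:,:,::-1])
print(proj(d,(510,267,48)),proj(d,(510,267,24)),proj(d,(510,247,24)))
E
```

```text
xyz cm [-0.12  0.17  8.59] rot [-0.002  0.    -0.006] | tcp [508.4 268.2 109.9] z [-0.002 -0.    -1.   ] t 1.37
(np.float64(281.9627680565215), np.float64(222.85849160190324)) (np.float64(282.1417193024883), np.float64(212.33603714014018)) (np.float64(254.25561746078697), np.float64(211.76265639974716))
```

View pics/w1.png

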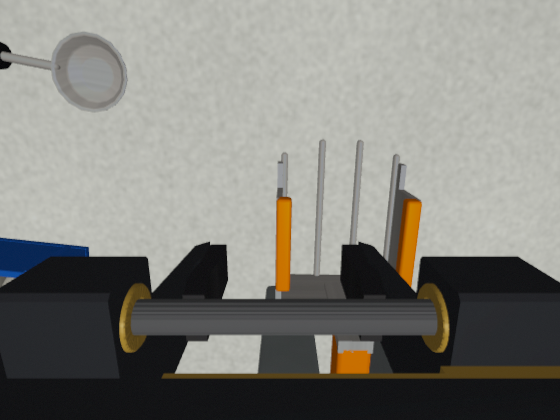

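The bar (cols 278–291, rows 198–290) lies centrally between the fingers, so I'll descend and grip.

Call:
step_arm(motion=[{"x": 0, "y": 0.1, "z": 3.5, "ax": 0, "ay": 0, "az": 0, "jaw": 100}, {"x": 0, "y": 0.1, "z": 7, "ax": 0, "ay": 0, "az": 0, "jaw": 100}, {"x": 0, "y": 0.1, "z": 8.5, "ax": 0, "ay": 0, "az": 0, "jaw": 100}, {"x": 0, "y": 0.1, "z": 8.5, "ax": 0, "ay": 0, "az": 0, "jaw": 200}, {"x": 0, "y": 0.1, "z": 8.5, "ax": 0, "ay": 0, "az": 0, "jaw": 255}, {"x": 0, "y": 0.1, "z": 8.5, "ax": 0, "ay": 0, "az": 0, "jaw": 255}, {"x": 0, "y": 0.1, "z": 8.5, "ax": 0, "ay": 0, "az": 0, "jaw": 255}, {"x": 0, "y": 0.1, "z": 8.5, "ax": 0, "ay": 0, "az": 0, "jaw": 255}], grip_force=40)

```text
time_s: 2.08
tcp_pos: [510.1, 270.2, 27.7]
tcp_rot: [[-0.024, 1.0, 0.003], [1.0, 0.024, 0.001], [0.001, 0.003, -1.0]]
force: [0.2, 0.1, -0.2]
width: 22.2
```

Call:
step_arm(motion=[{"x": 0, "y": 0, "z": 0, "ax": 0, "ay": 0, "az": 0, "jaw": 255}, {"x": 0, "y": 0, "z": 0, "ax": 0, "ay": 0, "az": 0, "jaw": 255}, {"x": 0, "y": 0, "z": 0, "ax": 0, "ay": 0, "az": 0, "jaw": 255}, {"x": 0, "y": 0, "z": 0, "ax": 0, "ay": 0, "az": 0, "jaw": 255}])

```text
time_s: 2.42
tcp_pos: [509.7, 269.3, 26.8]
tcp_rot: [[-0.023, 1.0, 0.001], [1.0, 0.023, -0.0], [-0.0, 0.001, -1.0]]
force: [-1.5, -2.6, 6.3]
width: 9.6
```

Call:
step_arm(motion=[{"x": 0, "y": -1.0, "z": -0.05, "ax": 0, "ay": 0, "az": 0, "jaw": 255}, {"x": 0, "y": -3, "z": -0.05, "ax": 0, "ay": 0, "az": 0, "jaw": 255}, {"x": 0, "y": -5, "z": -0.05, "ax": 0, "ay": 0, "az": 0, "jaw": 255}, {"x": 0, "y": -7, "z": -0.05, "ax": 0, "ay": 0, "az": 0, "jaw": 255}, {"x": 0, "y": -9, "z": -0.05, "ax": 0, "ay": 0, "az": 0, "jaw": 255}, {"x": 0, "y": -10.5, "z": -0.05, "ax": 0, "ay": 0, "az": 0, "jaw": 255}, {"x": 0, "y": -10.5, "z": 0, "ax": 0, "ay": 0, "az": 0, "jaw": 255}, {"x": 0, "y": -10.5, "z": 0, "ax": 0, "ay": 0, "az": 0, "jaw": 255}])

```text
time_s: 3.08
tcp_pos: [401.3, 267.2, 26.7]
tcp_rot: [[-0.024, 1.0, -0.004], [1.0, 0.024, -0.0], [-0.0, -0.004, -1.0]]
force: [-11.2, -0.9, 21.1]
width: 9.6
```

Call:
step_arm(motion=[{"x": 0, "y": 0, "z": 0, "ax": 0, "ay": 0, "az": 0, "jaw": 160}, {"x": 0, "y": 0, "z": 0, "ax": 0, "ay": 0, "az": 0, "jaw": 160}, {"x": 0, "y": 0, "z": 0, "ax": 0, "ay": 0, "az": 0, "jaw": 160}, {"x": 0, "y": 0, "z": 0, "ax": 0, "ay": 0, "az": 0, "jaw": 160}, {"x": 0, "y": 0, "z": -3, "ax": 0, "ay": 0, "az": 0, "jaw": 160}, {"x": 0, "y": 0, "z": -6, "ax": 0, "ay": 0, "az": 0, "jaw": 160}, {"x": 0, "y": 0, "z": -9, "ax": 0, "ay": 0, "az": 0, "jaw": 160}, {"x": 0, "y": 0, "z": -10, "ax": 0, "ay": 0, "az": 0, "jaw": 160}])

```text
time_s: 3.75
tcp_pos: [406.2, 267.8, 129.5]
tcp_rot: [[-0.023, 1.0, 0.005], [1.0, 0.023, 0.002], [0.002, 0.005, -1.0]]
force: [0.2, 0.1, -0.4]
width: 33.0
```

```bash
python3 - <<'E'
from h import *
d=vision.snapshot("wrist");cv2.imwrite("pics/w2.png",d["frame"][:,:,::-1])
np.savez("w2.npz",**d)
E
```

```text
(no output)
```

View pics/w2.png

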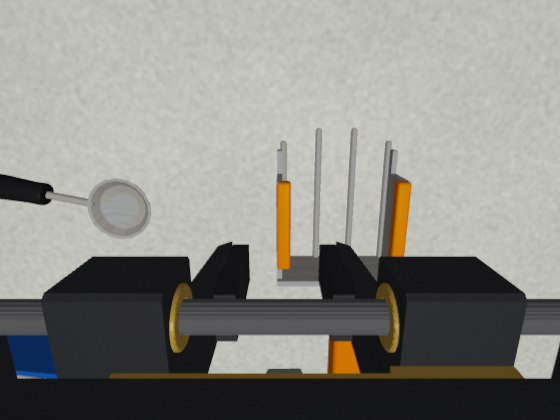

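The scoop stands drawn out. Bar front ends are at (284,181) and (402,181), and the middle tine tips at (319,129) and (354,129).

```bash
python3 - <<'E'
from h import *
d=dict(np.load("w2.npz"))
q=[ray(d,p,z)[:2] for p,z in(((284,181),48),((402,181),48),((319,128),4),((354,128),4))]
print(np.round(q,1))
m=(q[0]+q[1])/2;t=(q[2]+q[3])/2
w=q[1]-q[0];h1=np.degrees(np.arctan2(w[0],-w[1]))  # along -y scoop
u=t-m;print("heading tips-bars",np.degrees(np.arctan2(u[1],u[0])))
L=w;hd=np.array([-L[1],L[0]])/np.linalg.norm(L);print("hd from bars",np.degrees(np.arctan2(hd[1],hd[0])))
hd=u/np.linalg.norm(u);hd=np.array([-1,-0.03]);hd/=np.linalg.norm(hd)
o=m-20*hd;print("origin",o,t-55*hd)
g=o-80*hd;print("handle",g)
rel((*g,150),91.7)
E
```

```text
[[384.6 267.5]
 [382.7 348.4]
 [350.6 294.2]
 [349.9 321.7]]
heading tips-bars 179.96561550331148
hd from bars -178.6288807710568
origin [403.61392128 308.56089582] [405.25471863 309.63043381]
handle [483.57794556 310.95981655]
xyz cm [ 4.13  7.8  -1.95] rot [ 0.007 -0.002 -0.006] | tcp [406.7 267.9 129.9] z [ 0.007  0.002 -1.   ] t 3.8
```

Call:
step_arm(motion=[{"x": 4.1, "y": 3.4, "z": -2, "ax": 0.007, "ay": 0, "az": 0, "jaw": 100}, {"x": 4.1, "y": 6.8, "z": -2, "ax": 0.007, "ay": 0, "az": 0, "jaw": 100}, {"x": 4.1, "y": 6.8, "z": -2, "ax": 0, "ay": 0, "az": 0, "jaw": 100}, {"x": 4.1, "y": 6.8, "z": -1, "ax": 0, "ay": 0, "az": 0, "jaw": 100}, {"x": 4.1, "y": 6.8, "z": 3, "ax": 0, "ay": 0, "az": 0, "jaw": 100}, {"x": 4.1, "y": 6.8, "z": 5, "ax": 0, "ay": 0, "az": 0, "jaw": 100}, {"x": 4.1, "y": 6.8, "z": 6.9, "ax": 0, "ay": 0, "az": 0, "jaw": 100}, {"x": 4.1, "y": 6.8, "z": 6.9, "ax": 0, "ay": 0, "az": 0, "jaw": 100}])

```text
time_s: 4.47
tcp_pos: [465.6, 307.2, 50.4]
tcp_rot: [[-0.023, 1.0, -0.011], [1.0, 0.023, -0.004], [-0.004, -0.011, -1.0]]
force: [-2.0, 0.5, -0.6]
width: 53.7
```

Call:
step_arm(motion=[{"x": 0, "y": 0, "z": 0, "ax": 0, "ay": 0, "az": 0, "jaw": 200}, {"x": 0, "y": 0, "z": 0, "ax": 0, "ay": 0, "az": 0, "jaw": 255}, {"x": 0, "y": 0, "z": 0, "ax": 0, "ay": 0, "az": 0, "jaw": 255}, {"x": 0, "y": 0, "z": 0, "ax": 0, "ay": 0, "az": 0, "jaw": 255}, {"x": 0, "y": 0, "z": 0, "ax": 0, "ay": 0, "az": 0, "jaw": 255}, {"x": 0, "y": 0, "z": 0, "ax": 0, "ay": 0, "az": 0, "jaw": 255}, {"x": 0, "y": 0, "z": 0, "ax": 0, "ay": 0, "az": 0, "jaw": 255}, {"x": 0, "y": 0, "z": 0, "ax": 0, "ay": 0, "az": 0, "jaw": 255}], grip_force=55)

```text
time_s: 5.13
tcp_pos: [472.0, 310.0, 57.8]
tcp_rot: [[-0.023, 1.0, 0.002], [1.0, 0.023, 0.001], [0.001, 0.002, -1.0]]
force: [1.1, 0.6, 5.6]
width: 19.5
```

```bash
python3 - <<'E'
from h import *
rel((474,310,62),90.7)
print(r.get_state()["width"],r.get_state()["force"],r.get_state()["joint_pos"])
E
```

```text
xyz cm [-0.    0.21 -0.42] rot [ 0.002 -0.001  0.011] | tcp [472.  310.   57.8] z [ 0.002  0.001 -1.   ] t 5.13
19.508487955522316 [1.08699866 0.58902372 5.56275128] [ 3.70913247e-01  3.85813552e-01  1.75614360e+00  1.41953234e-04
  9.97381528e-01 -1.22334972e+00]
```

Call:
step_arm(motion=[{"x": 0, "y": 0, "z": -1, "ax": 0, "ay": 0, "az": 0, "jaw": 255}, {"x": 0, "y": 0, "z": -4, "ax": 0, "ay": 0, "az": 0, "jaw": 255}, {"x": 0, "y": 0, "z": -7, "ax": 0, "ay": 0, "az": 0, "jaw": 255}, {"x": 0, "y": 0, "z": -10, "ax": 0, "ay": 0, "az": 0, "jaw": 255}, {"x": -3, "y": 0, "z": -12.5, "ax": 0, "ay": 0, "az": 0.1, "jaw": 255}, {"x": -6, "y": 1, "z": -12.5, "ax": 0, "ay": 0, "az": 0.2, "jaw": 255}, {"x": -9, "y": 2, "z": -12.5, "ax": 0, "ay": 0, "az": 0.3, "jaw": 255}, {"x": -12, "y": 3, "z": -12.5, "ax": 0, "ay": 0, "az": 0.4, "jaw": 255}], grip_force=60)

```text
time_s: 5.8
tcp_pos: [503.5, 189.2, 182.4]
tcp_rot: [[0.371, 0.929, 0.0], [0.929, -0.371, -0.0], [-0.0, 0.0, -1.0]]
force: [1.7, -0.7, -2.5]
width: 19.4
```

```bash
python3 - <<'E'
from h import *
rel((578,-153,183),-5.3)
print(r.get_state()["width"],r.get_state()["force"])
E
```

```text
xyz cm [-29.01  19.61  -0.05] rot [0.    0.    1.283] | tcp [503.5 189.2 182.4] z [ 0. -0. -1.] t 5.8
19.42609952586681 [ 1.66298002 -0.65378029 -2.50641497]
```

Call:
step_arm(motion=[{"x": -2.9, "y": 1.9, "z": 0, "ax": 0, "ay": 0, "az": 0.12, "jaw": 255}, {"x": -5.8, "y": 3.8, "z": 0, "ax": 0, "ay": 0, "az": 0.24, "jaw": 255}, {"x": -8.7, "y": 5.7, "z": 0, "ax": 0, "ay": 0, "az": 0.36, "jaw": 255}, {"x": -11.6, "y": 7.6, "z": 0, "ax": 0, "ay": 0, "az": 0.48, "jaw": 255}, {"x": -14.5, "y": 9.5, "z": 0, "ax": 0, "ay": 0, "az": 0.6, "jaw": 255}, {"x": -17.4, "y": 11.4, "z": 0, "ax": 0, "ay": 0, "az": 0.72, "jaw": 255}, {"x": -20.3, "y": 13.3, "z": 0, "ax": 0, "ay": 0, "az": 0.84, "jaw": 255}, {"x": -23.2, "y": 15.2, "z": 0, "ax": 0, "ay": 0, "az": 0.96, "jaw": 255}])

```text
time_s: 6.47
tcp_pos: [559.2, -82.9, 181.5]
tcp_rot: [[0.974, 0.226, -0.002], [0.226, -0.974, 0.0], [-0.002, -0.001, -1.0]]
force: [0.1, -0.2, -2.1]
width: 19.5
```

```bash
python3 - <<'E'
from h import *
rel((578,-153,183),-5.3)
E
```

```text
xyz cm [ 0.25  7.26 -0.16] rot [-0.     0.002  0.321] | tcp [559.2 -82.9 181.5] z [-0.002  0.    -1.   ] t 6.47
```

Call:
step_arm(motion=[{"x": 0.1, "y": 2.5, "z": 0, "ax": 0, "ay": 0, "az": 0.11, "jaw": 255}, {"x": 0.2, "y": 5, "z": 0, "ax": 0, "ay": 0, "az": 0.22, "jaw": 255}, {"x": 0.25, "y": 7.2, "z": 1, "ax": 0, "ay": 0, "az": 0.32, "jaw": 255}, {"x": 0.25, "y": 7.2, "z": 2, "ax": 0, "ay": 0, "az": 0.32, "jaw": 255}, {"x": 0.25, "y": 7.2, "z": 3, "ax": 0, "ay": 0, "az": 0.32, "jaw": 255}, {"x": 0.25, "y": 7.2, "z": 4, "ax": 0, "ay": 0, "az": 0.32, "jaw": 255}, {"x": 0.25, "y": 7.2, "z": 4, "ax": 0, "ay": 0, "az": 0.32, "jaw": 255}, {"x": 0.25, "y": 7.2, "z": 4, "ax": 0, "ay": 0, "az": 0.32, "jaw": 255}])

```text
time_s: 7.13
tcp_pos: [578.1, -149.2, 140.6]
tcp_rot: [[0.997, -0.084, -0.003], [-0.084, -0.997, 0.001], [-0.003, -0.001, -1.0]]
force: [0.7, -0.4, -2.4]
width: 19.6
```

```bash
python3 - <<'E'
from h import *
rel((578,-153,63),-5.3)
d=vision.snapshot("wrist");cv2.imwrite("pics/w3.png",cv2.resize(d["frame"][:,:,::-1],(800,600)));np.savez("w3.npz",**d)
E
```

```text
xyz cm [0.04 0.38 7.76] rot [-0.001  0.003  0.009] | tcp [ 578.1 -149.2  140.6] z [-0.003  0.001 -1.   ] t 7.13
```

View pics/w3.png

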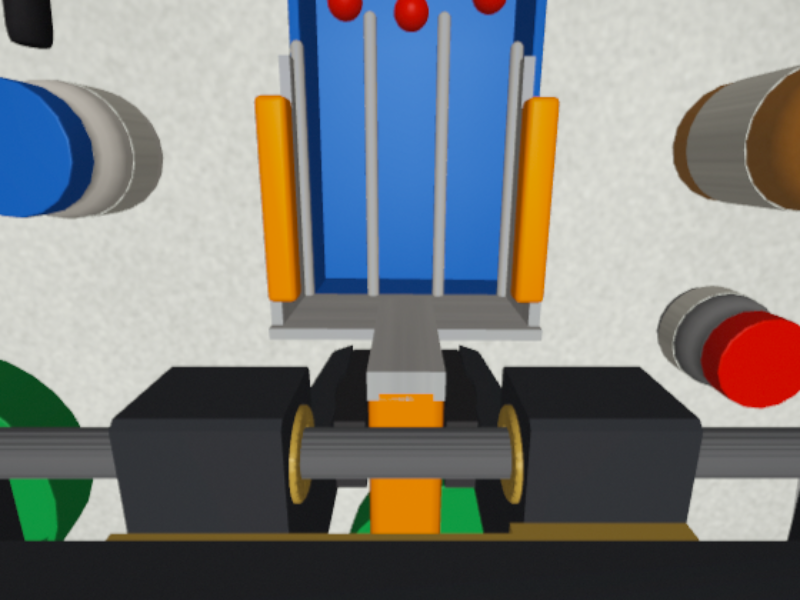

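Wrist view (800x600): the middle tine tips are at (370,13) and (444,13), the bar ends at (274,97) and (540,97). The tray floor's near corners are at (325,280) and (500,280).

```bash
python3 - <<'E'
from h import *
d=dict(np.load("w3.npz"));S=800/560
a=np.radians(84.7);ux=np.array([np.cos(a),np.sin(a)]);uy=np.array([-np.sin(a),np.cos(a)]);c=np.array([590,-26])
def P(n,p,z):
    q=ray(d,p,z,S)[:2];print(n,q.round(1),"tray",round((q-c)@ux,1),round((q-c)@uy,1))
zs=83
P("tipL",(370,13),zs+3);P("tipR",(444,13),zs+3);P("otipL",(297,42),zs+3);P("otipR",(517,42),zs+3);P("barL",(274,97),zs+48);P("barR",(540,97),zs+48)
P("footL",(325,280),4);P("footR",(500,280),4);P("outL",(289,0),50);P("outR",(546,0),50)
P("outR2",(541,60),50)
P("inL",(318,60),4);P("inR",(516,60),4)
P("w",(345,3),13);P("w",(411,12),13);P("w",(489,0),13)
E
```

```text
tipL [575.5 -27.5] tray -2.8 14.3
tipR [603.  -29.8] tray -2.6 -13.3
otipL [547. -35.] tray -12.9 42.0
otipR [629.9 -41.9] tray -12.1 -41.1
barL [546.5 -59.8] tray -37.7 40.2
barR [626.3 -66.4] tray -36.9 -39.9
footL [ 529.9 -146.5] tray -125.6 48.7
footR [ 635.3 -155.2] tray -124.5 -57.0
outL [539.1  -9.8] tray 11.5 52.1
outR [650.9 -19.1] tray 12.5 -60.0
outR2 [648.5 -42.9] tray -11.5 -59.9
inL [541.6 -25.4] tray -3.9 48.2
inR [647.6 -34.3] tray -2.9 -58.1
w [560.   -2.2] tray 21.0 32.0
w [593.  -9.] tray 17.2 -1.4
w [632.6  -6.9] tray 23.0 -40.7
```

Call:
step_arm(motion=[{"x": 0.35, "y": 0, "z": 1, "ax": 0, "ay": 0.003, "az": 0, "jaw": 255}, {"x": 0.35, "y": 0, "z": 2, "ax": 0, "ay": 0.003, "az": 0, "jaw": 255}, {"x": 0.35, "y": 0, "z": 2.8, "ax": 0, "ay": 0.003, "az": 0, "jaw": 255}, {"x": 0.35, "y": 0, "z": 2.8, "ax": 0, "ay": 0.003, "az": 0, "jaw": 255}, {"x": 0.35, "y": 0, "z": 2.8, "ax": 0, "ay": 0.003, "az": 0, "jaw": 255}])

```text
time_s: 7.6
tcp_pos: [581.9, -150.7, 112.7]
tcp_rot: [[0.996, -0.085, 0.001], [-0.085, -0.996, 0.001], [0.001, -0.001, -1.0]]
force: [-0.1, 0.1, -2.7]
width: 18.9
```

```bash
python3 - <<'E'
from h import *
rel((578,-153,63),-5.3)
d=vision.snapshot("wrist");crop(d,150,0,430,215,2.8,"pics/w4.png");np.savez("w4.npz",**d)
E
```

```text
xyz cm [-0.37  0.27  4.97] rot [-0.001 -0.001  0.007] | tcp [ 581.9 -150.7  112.7] z [ 0.001  0.001 -1.   ] t 7.6
```

View pics/w4.png

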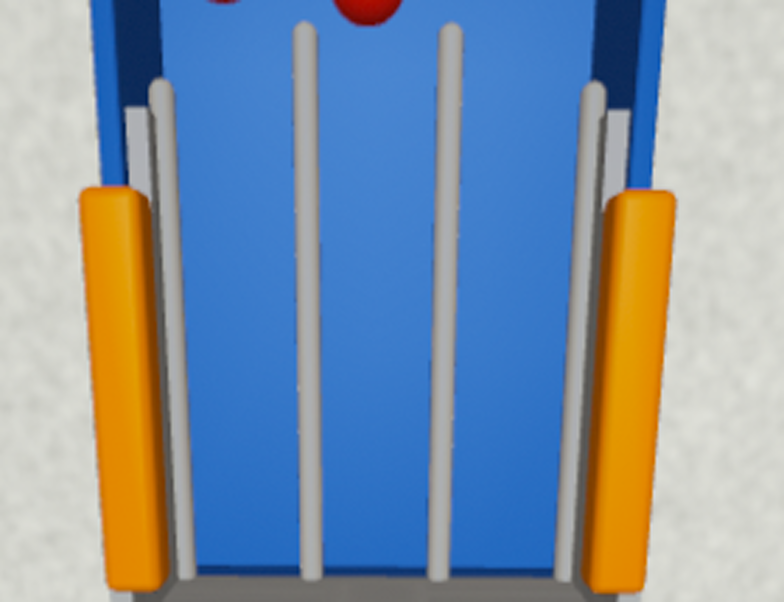

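The scoop is centred in the tray to within about 0.5 mm (walls 126 and 630, rim inner edges about 121 and 637). I'll lower it.

Call:
step_arm(motion=[{"x": 0, "y": -0.2, "z": 1.2, "ax": 0, "ay": 0, "az": 0, "jaw": 255}, {"x": 0, "y": -0.2, "z": 2.4, "ax": 0, "ay": 0, "az": 0, "jaw": 255}, {"x": 0, "y": -0.2, "z": 3.6, "ax": 0, "ay": 0, "az": 0, "jaw": 255}, {"x": 0, "y": -0.2, "z": 4.4, "ax": 0, "ay": 0, "az": 0, "jaw": 255}, {"x": 0, "y": -0.2, "z": 4.8, "ax": 0, "ay": 0, "az": 0, "jaw": 255}, {"x": 0, "y": -0.2, "z": 4.9, "ax": 0, "ay": 0, "az": 0, "jaw": 255}, {"x": 0, "y": -0.2, "z": 4.9, "ax": 0, "ay": 0, "az": 0, "jaw": 255}, {"x": 0, "y": -0.2, "z": 4.9, "ax": 0, "ay": 0, "az": 0, "jaw": 255}])

```text
time_s: 8.32
tcp_pos: [583.2, -149.3, 65.1]
tcp_rot: [[0.996, -0.086, 0.004], [-0.086, -0.996, -0.001], [0.004, 0.0, -1.0]]
force: [0.1, -0.8, -2.3]
width: 19.3
```

Call:
step_arm(motion=[{"x": 0, "y": 0, "z": 0.1, "ax": 0, "ay": 0, "az": 0, "jaw": 255}, {"x": 0, "y": 0, "z": 0.2, "ax": 0, "ay": 0, "az": 0, "jaw": 255}, {"x": 0, "y": 0, "z": 0.2, "ax": 0, "ay": 0, "az": 0, "jaw": 255}])

```text
time_s: 8.57
tcp_pos: [583.0, -149.2, 63.0]
tcp_rot: [[0.996, -0.086, 0.003], [-0.086, -0.996, -0.0], [0.003, 0.0, -1.0]]
force: [0.5, 0.2, -1.9]
width: 19.1
```

Call:
step_arm(motion=[{"x": 0, "y": -0.4, "z": 0.1, "ax": 0, "ay": 0, "az": 0, "jaw": 255}, {"x": 0, "y": -0.9, "z": 0.1, "ax": 0, "ay": 0, "az": 0, "jaw": 255}, {"x": 0, "y": -1.4, "z": 0.1, "ax": 0, "ay": 0, "az": 0, "jaw": 255}, {"x": 0, "y": -2.0, "z": 0.1, "ax": 0, "ay": 0, "az": 0, "jaw": 255}, {"x": 0, "y": -2.6, "z": 0.1, "ax": 0, "ay": 0, "az": 0, "jaw": 255}, {"x": 0, "y": -3.2, "z": 0.1, "ax": 0, "ay": 0, "az": 0, "jaw": 255}, {"x": 0, "y": -3.8, "z": 0.1, "ax": 0, "ay": 0, "az": 0, "jaw": 255}, {"x": 0, "y": -4.4, "z": 0.1, "ax": 0, "ay": 0, "az": 0, "jaw": 255}])

```text
time_s: 9.23
tcp_pos: [586.8, -104.6, 62.0]
tcp_rot: [[0.996, -0.085, 0.003], [-0.085, -0.996, -0.001], [0.003, 0.0, -1.0]]
force: [-0.3, -1.9, 1.1]
width: 19.3
```

Call:
step_arm(motion=[{"x": 0, "y": -0.6, "z": 0, "ax": 0, "ay": 0, "az": 0, "jaw": 255}, {"x": 0, "y": -1.2, "z": 0, "ax": 0, "ay": 0, "az": 0, "jaw": 255}, {"x": 0, "y": -1.8, "z": 0, "ax": 0, "ay": 0, "az": 0, "jaw": 255}, {"x": 0, "y": -2.4, "z": 0, "ax": 0, "ay": 0, "az": 0, "jaw": 255}, {"x": 0, "y": -3.0, "z": 0, "ax": 0, "ay": 0, "az": 0, "jaw": 255}, {"x": 0, "y": -3.6, "z": 0, "ax": 0, "ay": 0, "az": 0, "jaw": 255}, {"x": 0, "y": -4.0, "z": 0, "ax": 0, "ay": 0, "az": 0, "jaw": 255}, {"x": 0, "y": -4.4, "z": 0, "ax": 0, "ay": 0, "az": 0, "jaw": 255}])

```text
time_s: 9.9
tcp_pos: [590.6, -61.1, 61.9]
tcp_rot: [[0.996, -0.085, 0.003], [-0.085, -0.996, -0.001], [0.003, 0.0, -1.0]]
force: [-0.9, -2.5, 0.7]
width: 19.0
```

```bash
python3 - <<'E'
from h import *
rel((594.5,-24,62),-4.9)
d=vision.snapshot("wrist");cv2.imwrite("pics/w5.png",d["frame"][:,:,::-1]);np.savez("w5.npz",**d)
E
```

```text
xyz cm [ 0.07 -3.73 -0.01] rot [ 0.    -0.003 -0.   ] | tcp [590.6 -61.1  61.9] z [ 0.003 -0.001 -1.   ] t 9.9
```

View pics/w5.png

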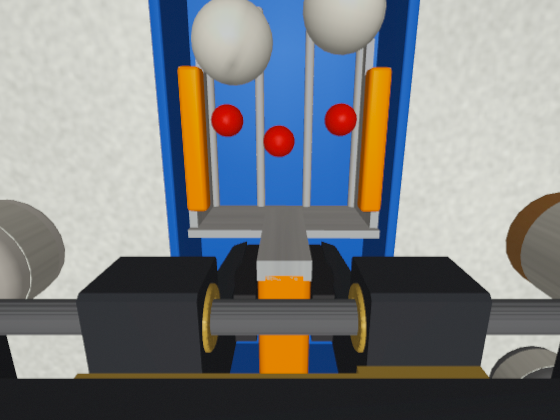

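The three reds at (227,120), (279,141), (341,119) sit in the slots, and two white balls at (232,40) and (343,15) are riding onto the tines. I'll continue.

Call:
step_arm(motion=[{"x": 0, "y": -0.5, "z": 0, "ax": 0, "ay": 0, "az": 0, "jaw": 255}, {"x": 0, "y": -1.0, "z": 0, "ax": 0, "ay": 0, "az": 0, "jaw": 255}, {"x": 0, "y": -1.5, "z": 0, "ax": 0, "ay": 0, "az": 0, "jaw": 255}, {"x": 0, "y": -2.0, "z": 0, "ax": 0, "ay": 0, "az": 0, "jaw": 255}, {"x": 0, "y": -2.5, "z": 0, "ax": 0, "ay": 0, "az": 0, "jaw": 255}, {"x": 0, "y": -3.0, "z": 0, "ax": 0, "ay": 0, "az": 0, "jaw": 255}, {"x": 0, "y": -3.3, "z": 0, "ax": 0, "ay": 0, "az": 0, "jaw": 255}, {"x": 0, "y": -3.5, "z": 0, "ax": 0, "ay": 0, "az": 0, "jaw": 255}])

```text
time_s: 10.62
tcp_pos: [593.6, -26.4, 62.0]
tcp_rot: [[0.996, -0.085, 0.003], [-0.085, -0.996, -0.001], [0.003, 0.001, -1.0]]
force: [-0.9, -5.5, 2.7]
width: 18.9
```

Call:
step_arm(motion=[{"x": 0, "y": -0.1, "z": 0, "ax": 0, "ay": 0, "az": 0, "jaw": 255}, {"x": 0, "y": -0.2, "z": 0, "ax": 0, "ay": 0, "az": 0, "jaw": 255}, {"x": 0, "y": -0.3, "z": 0, "ax": 0, "ay": 0, "az": 0, "jaw": 255}])

```text
time_s: 10.87
tcp_pos: [593.8, -23.6, 62.0]
tcp_rot: [[0.996, -0.085, 0.003], [-0.085, -0.996, -0.001], [0.003, 0.001, -1.0]]
force: [-1.1, -5.7, 1.7]
width: 19.4
```

```bash
python3 - <<'E'
from h import *
rel((594.5,-24,62),-4.9);print(r.get_state()["force"])
d=vision.snapshot("wrist");cv2.imwrite("pics/w6.png",d["frame"][:,:,::-1]);np.savez("w6.npz",**d)
d=vision.snapshot("top");crop(d,200,130,320,230,4,"pics/t6.png")
a=cv2.imread("pics/w6.png");b=cv2.resize(cv2.imread("pics/t6.png"),(240,200));a=np.hstack([a,np.vstack([b,np.zeros((220,240,3),np.uint8)])]);cv2.imwrite("pics/c6.png",a)
E
```

```text
xyz cm [ 0.08  0.03 -0.  ] rot [ 0.001 -0.003 -0.   ] | tcp [593.8 -23.6  62. ] z [ 0.003 -0.001 -1.   ] t 10.87
[-1.0902496  -5.70185811  1.65840964]
```

View pics/c6.png

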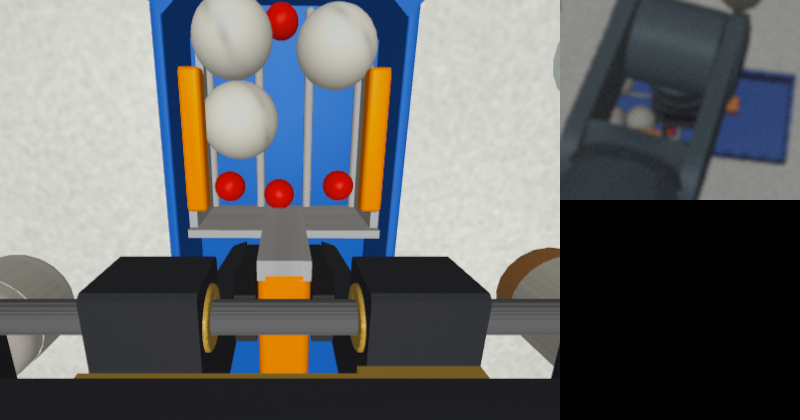

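All three white balls are in the basket (231,38), (337,45), (240,120). The four reds (230,186), (279,194), (338,185), (283,20) lie in the slots. I'll lift with a slight front-up tilt, then increase the tilt.

Call:
step_arm(motion=[{"x": 0, "y": 0.1, "z": -0.2, "ax": 0.02, "ay": 0, "az": 0, "jaw": 255}, {"x": 0, "y": 0.2, "z": -0.7, "ax": 0.04, "ay": 0, "az": 0, "jaw": 255}, {"x": 0, "y": 0.3, "z": -1.3, "ax": 0.06, "ay": 0, "az": 0, "jaw": 255}, {"x": 0, "y": 0.4, "z": -1.9, "ax": 0.08, "ay": 0, "az": 0, "jaw": 255}, {"x": 0, "y": 0.6, "z": -2.4, "ax": 0.11, "ay": 0, "az": 0, "jaw": 255}, {"x": 0, "y": 0.75, "z": -2.6, "ax": 0.15, "ay": 0, "az": 0, "jaw": 255}, {"x": 0, "y": 0.95, "z": -2.6, "ax": 0.2, "ay": 0, "az": 0, "jaw": 255}, {"x": 0, "y": 1.1, "z": -2.6, "ax": 0.25, "ay": 0, "az": 0, "jaw": 255}])

```text
time_s: 11.63
tcp_pos: [593.1, -34.7, 88.7]
tcp_rot: [[0.996, -0.081, 0.026], [-0.085, -0.965, 0.249], [0.005, -0.25, -0.968]]
force: [-0.4, 0.0, -5.1]
width: 19.1
```

```bash
python3 - <<'E'
from h import *
s=r.get_state();print(s["tcp_pos"],s["force"],s["ft_torque"])
d=vision.snapshot("wrist");cv2.imwrite("pics/w7.png",d["frame"][:,:,::-1])
E
```

```text
[593.05568665 -34.71857663  88.74219807] [-0.37207465  0.02907902 -5.13317652] [-0.74969123  0.15734543 -0.00507507]
```

View pics/w7.png

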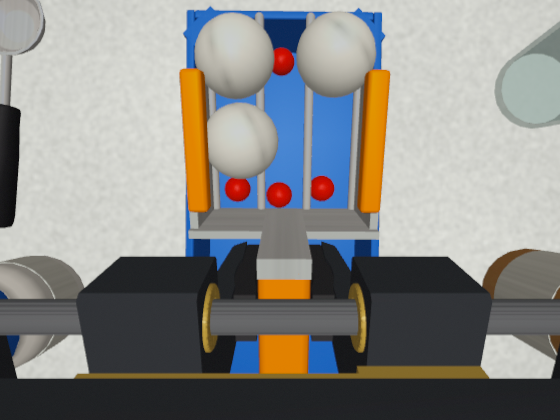

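All three balls are aboard (load 5.1 N) and the reds are back on the floor. I'll let the balls roll back, then lift.

Call:
step_arm(motion=[{"x": 0, "y": 0, "z": 0, "ax": 0.04, "ay": 0, "az": 0, "jaw": 255}, {"x": 0, "y": 0, "z": 0, "ax": 0.04, "ay": 0, "az": 0, "jaw": 255}, {"x": 0, "y": 0, "z": 0, "ax": 0.04, "ay": 0, "az": 0, "jaw": 255}, {"x": 0, "y": 0, "z": 0, "ax": 0.04, "ay": 0, "az": 0, "jaw": 255}, {"x": 0, "y": -0.4, "z": -1.5, "ax": 0.04, "ay": 0, "az": 0, "jaw": 255}, {"x": 0, "y": -0.8, "z": -3, "ax": 0.04, "ay": 0, "az": 0, "jaw": 255}, {"x": 0, "y": -1.2, "z": -4.5, "ax": 0.04, "ay": 0, "az": 0, "jaw": 255}, {"x": 0, "y": -1.5, "z": -5.8, "ax": 0.04, "ay": 0, "az": 0, "jaw": 255}])

```text
time_s: 12.35
tcp_pos: [592.6, -33.7, 148.9]
tcp_rot: [[0.996, -0.08, 0.028], [-0.085, -0.955, 0.284], [0.004, -0.285, -0.958]]
force: [-0.6, -0.1, -4.5]
width: 19.3
```

Call:
step_arm(motion=[{"x": 0, "y": 0, "z": 0, "ax": 0, "ay": 0, "az": 0, "jaw": 255}, {"x": 0, "y": 0, "z": 0, "ax": 0, "ay": 0, "az": 0, "jaw": 255}, {"x": 0, "y": 0, "z": 0, "ax": 0, "ay": 0, "az": 0, "jaw": 255}, {"x": 0, "y": 0, "z": 0, "ax": 0, "ay": 0, "az": 0, "jaw": 255}])

```text
time_s: 12.68
tcp_pos: [591.7, -33.9, 146.4]
tcp_rot: [[0.996, -0.082, 0.025], [-0.085, -0.955, 0.285], [0.001, -0.286, -0.958]]
force: [0.6, -0.0, -4.0]
width: 19.5
```

```bash
python3 - <<'E'
from h import *
s=r.get_state();print(s["tcp_pos"],s["tcp_rot"],s["force"],s["ft_torque"],s["joint_pos"])
d=vision.snapshot("wrist");f=d["frame"]
cv2.imwrite("pics/w8.png",f[:,:,::-1]);np.savez("w8.npz",**d)
h=cv2.cvtColor(f,cv2.COLOR_RGB2HSV)
m=cv2.inRange(h,(0,170,60),(4,255,255))
n,l,st,c=cv2.connectedComponentsWithStats(m)
for i in range(1,n):
    if st[i][4]>30:print("red",st[i],c[i].round())
g=cv2.medianBlur(cv2.cvtColor(f,cv2.COLOR_RGB2GRAY),5)[:260]
print(cv2.HoughCircles(g,cv2.HOUGH_GRADIENT,1,30,param1=100,param2=25,minRadius=25,maxRadius=60))
E
```

```text
[591.66782903 -33.94065645 146.44974649] [[ 9.96344247e-01 -8.15755750e-02  2.53686275e-02]
 [-8.54238173e-02 -9.54662717e-01  2.85169892e-01]
 [ 9.55584930e-04 -2.86294466e-01 -9.58141203e-01]] [ 0.5647123  -0.0230498  -3.99269179] [-0.74237144  0.13145554 -0.02498967] [-0.40605593  0.33935221  1.63739603  0.2887869   1.26998948 -0.42136261]
red [275  88  19  19 285] [284.  97.]
red [311 188  15  19 232] [317. 197.]
red [273 193  19  15 235] [282. 201.]
[[[241.5 180.5  34.9]
  [484.5 117.5  29.7]
  [ 68.5  63.5  29.4]
  [332.5  53.5  43.8]]]
```

View pics/w8.png

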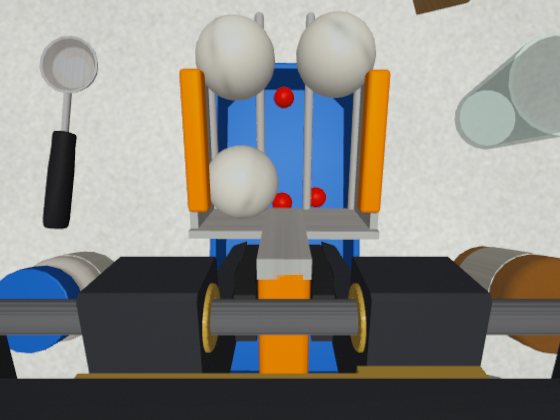

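One white ball rolled to the back (241,180). The other two rest at the front (235,57), (336,54) against the high side walls' edges. Three reds are visible in the tray and the fourth is presumably hidden below the rear ball, so I'll tilt more, raise and check.

Call:
step_arm(motion=[{"x": 0, "y": -0.2, "z": -0.6, "ax": 0.03, "ay": 0, "az": 0, "jaw": 255}, {"x": 0, "y": -0.4, "z": -1.2, "ax": 0.06, "ay": 0, "az": 0, "jaw": 255}, {"x": 0, "y": -0.6, "z": -2, "ax": 0.09, "ay": 0, "az": 0, "jaw": 255}, {"x": 0, "y": -0.8, "z": -2.8, "ax": 0.12, "ay": 0, "az": 0, "jaw": 255}, {"x": 0, "y": -1.1, "z": -3.6, "ax": 0.15, "ay": 0, "az": 0, "jaw": 255}, {"x": 0, "y": -1.4, "z": -4.4, "ax": 0.15, "ay": 0, "az": 0, "jaw": 255}, {"x": 0, "y": -1.7, "z": -5.2, "ax": 0.15, "ay": 0, "az": 0, "jaw": 255}, {"x": 0, "y": -1.7, "z": -5.2, "ax": 0.15, "ay": 0, "az": 0, "jaw": 255}])

```text
time_s: 13.4
tcp_pos: [593.3, -33.1, 204.1]
tcp_rot: [[0.996, -0.075, 0.041], [-0.086, -0.902, 0.423], [0.005, -0.425, -0.905]]
force: [0.3, -0.4, -5.2]
width: 19.3
```

```bash
cat > chk.py <<'E'
from h import *
def chk():
    s=r.get_state();print(s["time_s"],s["tcp_pos"].round(1),s["tcp_rot"].round(3).tolist(),s["force"].round(1),s["ft_torque"].round(2),"q",s["joint_pos"].round(2))
    d=vision.snapshot("wrist");f=d["frame"];h=cv2.cvtColor(f,cv2.COLOR_RGB2HSV)
    n,l,st,c=cv2.connectedComponentsWithStats(cv2.inRange(h,(0,170,60),(4,255,255)))
    for i in range(1,n):
        if st[i][4]>15:print("red",st[i],c[i].round(),ray(d,c[i],13)[:2].round())
    g=cv2.medianBlur(cv2.cvtColor(f,cv2.COLOR_RGB2GRAY),5)[:260,170:400]
    C=cv2.HoughCircles(g,cv2.HOUGH_GRADIENT,1,40,param1=100,param2=22,minRadius=30,maxRadius=55)
    print("balls",None if C is None else (C[0]+[170,0,0]).round())
    cv2.imwrite("pics/last.png",f[:,:,::-1])
chk()
E
python3 chk.py
```

```text
13.4 [593.3 -33.1 204.1] [[0.996, -0.075, 0.041], [-0.086, -0.902, 0.423], [0.005, -0.425, -0.905]] [ 0.3 -0.4 -5.2] [-0.94  0.08  0.01] q [-0.47  0.3   1.59  0.41  1.43 -0.49]
red [275 141  14  15 168] [282. 148.] [603.  90.]
balls [[240. 180.  35.]
 [328.  84.  39.]]
```

```bash
python3 -c "
from h import *
rel((534,-102,204),-45,25.1)"
```

```text
xyz cm [-5.29  6.65 -3.23] rot [-0.002  0.293  0.636] | tcp [593.  -32.9 203.3] z [ 0.041  0.423 -0.905] t 13.45
```

Call:
step_arm(motion=[{"x": -0.3, "y": 0.4, "z": -0.2, "ax": 0, "ay": 0.018, "az": 0.038, "jaw": 255}, {"x": -0.95, "y": 1.2, "z": -0.58, "ax": 0, "ay": 0.053, "az": 0.114, "jaw": 255}, {"x": -1.7, "y": 2.1, "z": -1.03, "ax": 0, "ay": 0.094, "az": 0.204, "jaw": 255}, {"x": -2.4, "y": 3.05, "z": -1.5, "ax": 0, "ay": 0.135, "az": 0.293, "jaw": 255}, {"x": -3.2, "y": 4.0, "z": -1.9, "ax": 0, "ay": 0.176, "az": 0.382, "jaw": 255}, {"x": -3.9, "y": 4.9, "z": -2.4, "ax": 0, "ay": 0.217, "az": 0.471, "jaw": 255}, {"x": -4.7, "y": 5.9, "z": -2.8, "ax": 0, "ay": 0.258, "az": 0.56, "jaw": 255}, {"x": -5.3, "y": 6.7, "z": -3.2, "ax": 0, "ay": 0.293, "az": 0.636, "jaw": 255}])

```text
time_s: 14.12
tcp_pos: [531.6, -102.4, 201.6]
tcp_rot: [[0.702, -0.646, 0.3], [-0.712, -0.634, 0.302], [-0.005, -0.425, -0.905]]
force: [-0.3, -0.6, -5.0]
width: 19.1
```

```bash
python3 -c "
from h import *
rel((475,-171,204),-83,25.1)"
```

```text
xyz cm [ 0.91  7.9  -3.98] rot [0.001 0.283 0.592] | tcp [ 531.6 -102.4  201.6] z [ 0.3    0.302 -0.905] t 14.12
```

Call:
step_arm(motion=[{"x": 0.1, "y": 0.9, "z": -0.45, "ax": 0, "ay": 0.034, "az": 0.071, "jaw": 255}, {"x": 0.2, "y": 1.9, "z": -0.96, "ax": 0, "ay": 0.068, "az": 0.142, "jaw": 255}, {"x": 0.35, "y": 2.9, "z": -1.5, "ax": 0, "ay": 0.105, "az": 0.22, "jaw": 255}, {"x": 0.45, "y": 3.9, "z": -2.0, "ax": 0, "ay": 0.142, "az": 0.296, "jaw": 255}, {"x": 0.55, "y": 4.9, "z": -2.5, "ax": 0, "ay": 0.178, "az": 0.37, "jaw": 255}, {"x": 0.7, "y": 5.9, "z": -3.0, "ax": 0, "ay": 0.213, "az": 0.445, "jaw": 255}, {"x": 0.8, "y": 6.9, "z": -3.5, "ax": 0, "ay": 0.249, "az": 0.52, "jaw": 255}, {"x": 0.9, "y": 7.9, "z": -4.0, "ax": 0, "ay": 0.283, "az": 0.592, "jaw": 255}])

```text
time_s: 14.78
tcp_pos: [475.6, -170.7, 204.1]
tcp_rot: [[0.123, -0.899, 0.421], [-0.992, -0.111, 0.053], [-0.001, -0.424, -0.905]]
force: [0.5, 0.0, -5.6]
width: 19.1
```

```bash
python3 -c "
from h import *
rel((416,-240,204),-120,25.1)"
```

```text
xyz cm [ 6.14  6.13 -2.86] rot [0.    0.275 0.585] | tcp [ 475.6 -170.7  204.1] z [ 0.421  0.053 -0.905] t 14.78
```

Call:
step_arm(motion=[{"x": 0.85, "y": 0.85, "z": -0.4, "ax": 0, "ay": 0.039, "az": 0.082, "jaw": 255}, {"x": 1.7, "y": 1.7, "z": -0.8, "ax": 0, "ay": 0.077, "az": 0.164, "jaw": 255}, {"x": 2.6, "y": 2.6, "z": -1.2, "ax": 0, "ay": 0.116, "az": 0.246, "jaw": 255}, {"x": 3.5, "y": 3.5, "z": -1.6, "ax": 0, "ay": 0.154, "az": 0.328, "jaw": 255}, {"x": 4.3, "y": 4.3, "z": -2.0, "ax": 0, "ay": 0.193, "az": 0.41, "jaw": 255}, {"x": 5.1, "y": 5.1, "z": -2.4, "ax": 0, "ay": 0.229, "az": 0.487, "jaw": 255}, {"x": 5.8, "y": 5.8, "z": -2.7, "ax": 0, "ay": 0.259, "az": 0.55, "jaw": 255}, {"x": 6.1, "y": 6.1, "z": -2.85, "ax": 0, "ay": 0.275, "az": 0.585, "jaw": 255}])

```text
time_s: 15.45
tcp_pos: [416.5, -239.6, 203.7]
tcp_rot: [[-0.5, -0.784, 0.368], [-0.866, 0.453, -0.211], [-0.001, -0.424, -0.906]]
force: [0.3, -0.6, -5.0]
width: 19.6
```

```bash
python3 chk.py; python3 - <<'E'
from h import *
d=vision.snapshot("top");f=d["frame"];h=cv2.cvtColor(f,cv2.COLOR_RGB2HSV)
sub=np.zeros(f.shape[:2],np.uint8);sub[150:220,205:325]=1
m=(cv2.inRange(h,(0,100,60),(8,255,255))|cv2.inRange(h,(172,100,60),(180,255,255)))*sub
n,l,st,c=cv2.connectedComponentsWithStats(m)
for i in range(1,n):print("topred",st[i][4],ray(d,c[i],13)[:2].round())
b=cv2.imread("pics/last.png");a=f[140:240,190:330,::-1];a=cv2.resize(a,(280,200));
s=np.zeros((420,280,3),np.uint8);s[:200]=a
e=f[120:330,280:480,::-1];s[210:420,:200]=e
cv2.imwrite("pics/c9.png",np.hstack([b,s])[:,:800] if 0 else cv2.resize(np.hstack([b,s]),(800,400)))
E
```

```text
15.45 [ 416.5 -239.6  203.7] [[-0.5, -0.784, 0.368], [-0.866, 0.453, -0.211], [-0.001, -0.424, -0.906]] [ 0.3 -0.6 -5. ] [0.4  0.85 0.03] q [-0.87 -0.31  2.2   0.19  0.84  1.13]
red [ 60   0  53  24 931] [88.  9.] [ 787. -186.]
red [  0 223  14  15 168] [  5. 230.] [592.  -4.]
red [  0 249  18  16 230] [  8. 256.] [565.   4.]
balls [[238. 102.  38.]
 [242. 182.  36.]
 [326. 182.  36.]
 [308.  50.  54.]
 [266.  50.  51.]]
topred 15 [622.   1.]
topred 20 [602.  91.]
topred 17 [593.  -2.]
topred 16 [563.   5.]
```

Top camera finds all four reds in the tray, and the wrist camera shows all three white balls seated in the basket. Next I'll bring the tip over the dish, still front-up.

```bash
python3 -c "
from h import *
rel((454.7,-262.5,105),-120,10)
rel((454.7,-262.5,205),-120,20)"
```

```text
xyz cm [ 0.15  0.19 10.83] rot [-0.263  0.002  0.004] | tcp [ 417.  -239.3  203.9] z [ 0.368 -0.21  -0.906] t 15.55
xyz cm [ 0.14 -4.05  1.78] rot [-0.089  0.002  0.004] | tcp [ 417.  -239.3  203.9] z [ 0.368 -0.21  -0.906] t 15.55
```

Call:
step_arm(motion=[{"x": 0.02, "y": 0, "z": 0.8, "ax": -0.02, "ay": 0, "az": 0, "jaw": 255}, {"x": 0.05, "y": 0.05, "z": 2.4, "ax": -0.05, "ay": 0, "az": 0, "jaw": 255}, {"x": 0.07, "y": 0.1, "z": 4.2, "ax": -0.09, "ay": 0, "az": 0, "jaw": 255}, {"x": 0.1, "y": 0.1, "z": 6, "ax": -0.13, "ay": 0, "az": 0, "jaw": 255}, {"x": 0.1, "y": 0.15, "z": 7.8, "ax": -0.17, "ay": 0, "az": 0, "jaw": 255}, {"x": 0.15, "y": 0.2, "z": 9.4, "ax": -0.21, "ay": 0, "az": 0, "jaw": 255}, {"x": 0.15, "y": 0.2, "z": 10.4, "ax": -0.245, "ay": 0, "az": 0, "jaw": 255}, {"x": 0.15, "y": 0.2, "z": 10.8, "ax": -0.263, "ay": 0, "az": 0, "jaw": 255}])

```text
time_s: 16.22
tcp_pos: [455.4, -262.7, 104.4]
tcp_rot: [[-0.494, -0.856, 0.149], [-0.869, 0.487, -0.084], [-0.001, -0.171, -0.985]]
force: [-0.1, 0.0, -4.5]
width: 19.3
```

```bash
python3 chk.py; python3 - <<'E'
from h import *
s=r.get_state();print("tip",(s["tcp_pos"]+s["tcp_rot"]@[0,-122,58]).round())
d=dict(vision.snapshot("wrist"));cv2.imwrite("pics/w10.png",d["frame"][:,:,::-1])
for f in (0,5,10,15,20,25):
    a=np.radians(f);c,n=np.cos(a),np.sin(a);rr=655-(122*c-58*n);z=60+58*c+122*n
    print(f);rel((rr*.866,-rr*.5,z),-120,-f)
E
```

```text
16.2167 [ 455.4 -262.7  104.4] [[-0.494, -0.856, 0.149], [-0.869, 0.487, -0.084], [-0.001, -0.171, -0.985]] [-0.1  0.  -4.5] [ 0.25  0.5  -0.01] q [-0.78  0.13  1.97  0.06  0.87  1.28]
balls [[240. 180.  37.]
 [328. 180.  37.]
 [236. 102.  38.]]
tip [ 569. -327.   69.]
0
xyz cm [ 0.   -0.88 -1.11] rot [-0.175  0.001  0.006] | tcp [ 455.7 -263.1  105.6] z [ 0.152 -0.086 -0.985] t 16.32
5
xyz cm [ 0.01 -1.61 -2.04] rot [-0.262  0.     0.007] | tcp [ 455.7 -263.1  105.6] z [ 0.152 -0.086 -0.985] t 16.32
10
xyz cm [ 0.01 -2.41 -2.9 ] rot [-0.35   0.     0.007] | tcp [ 455.7 -263.1  105.6] z [ 0.152 -0.086 -0.985] t 16.32
15
xyz cm [ 0.01 -3.28 -3.69] rot [-0.437 -0.     0.007] | tcp [ 455.7 -263.1  105.6] z [ 0.152 -0.086 -0.985] t 16.32
20
xyz cm [ 0.02 -4.23 -4.4 ] rot [-0.524 -0.     0.007] | tcp [ 455.7 -263.1  105.6] z [ 0.152 -0.086 -0.985] t 16.32
25
xyz cm [ 0.03 -5.22 -5.02] rot [-0.612 -0.001  0.007] | tcp [ 455.7 -263.1  105.6] z [ 0.152 -0.086 -0.985] t 16.32
```

View pics/w10.png

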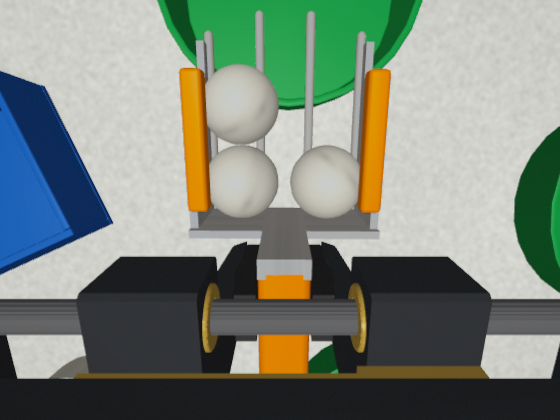

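The three balls sit at the back (240,180), (328,180), (236,102). The dish's near rim is at (288,105), centred and below the tines' front half. I'll tip slowly.

Call:
step_arm(motion=[{"x": 0, "y": -0.2, "z": -0.3, "ax": -0.04, "ay": 0, "az": 0, "jaw": 255}, {"x": 0, "y": -0.45, "z": -0.6, "ax": -0.09, "ay": 0, "az": 0, "jaw": 255}, {"x": 0, "y": -0.7, "z": -0.9, "ax": -0.14, "ay": 0, "az": 0, "jaw": 255}, {"x": 0, "y": -0.88, "z": -1.1, "ax": -0.175, "ay": 0, "az": 0, "jaw": 255}, {"x": 0, "y": -1.05, "z": -1.35, "ax": -0.2, "ay": 0, "az": 0, "jaw": 255}, {"x": 0, "y": -1.25, "z": -1.6, "ax": -0.22, "ay": 0, "az": 0, "jaw": 255}, {"x": 0, "y": -1.45, "z": -1.8, "ax": -0.24, "ay": 0, "az": 0, "jaw": 255}, {"x": 0, "y": -1.6, "z": -2.0, "ax": -0.262, "ay": 0, "az": 0, "jaw": 255}])

```text
time_s: 16.98
tcp_pos: [466.6, -269.5, 130.1]
tcp_rot: [[-0.495, -0.866, -0.072], [-0.869, 0.493, 0.041], [0.0, 0.083, -0.997]]
force: [-0.6, -0.6, -4.9]
width: 19.0
```

Call:
step_arm(motion=[{"x": 0, "y": 0, "z": 0, "ax": 0, "ay": 0, "az": 0, "jaw": 255}, {"x": 0, "y": 0, "z": 0, "ax": 0, "ay": 0, "az": 0, "jaw": 255}, {"x": 0, "y": 0, "z": 0, "ax": 0, "ay": 0, "az": 0, "jaw": 255}, {"x": 0, "y": 0, "z": 0, "ax": 0, "ay": 0, "az": 0, "jaw": 255}, {"x": 0, "y": 0, "z": 0, "ax": 0, "ay": 0, "az": 0, "jaw": 255}, {"x": 0, "y": 0, "z": 0, "ax": 0, "ay": 0, "az": 0, "jaw": 255}])

```text
time_s: 17.48
tcp_pos: [466.1, -269.5, 129.0]
tcp_rot: [[-0.495, -0.866, -0.074], [-0.869, 0.493, 0.041], [0.001, 0.085, -0.996]]
force: [-0.0, 0.4, -5.2]
width: 19.2
```

```bash
python3 chk.py
```

```text
17.4833 [ 466.1 -269.5  129. ] [[-0.495, -0.866, -0.074], [-0.869, 0.493, 0.041], [0.001, 0.085, -0.996]] [-0.   0.4 -5.2] [ 0.09  0.25 -0.01] q [-0.73  0.28  1.72 -0.02  1.22  1.36]
balls [[328. 152.  38.]
 [240. 152.  36.]]
```

Call:
step_arm(motion=[{"x": 0, "y": -0.2, "z": -0.25, "ax": -0.02, "ay": 0, "az": 0, "jaw": 255}, {"x": 0, "y": -0.4, "z": -0.5, "ax": -0.05, "ay": 0, "az": 0, "jaw": 255}, {"x": 0, "y": -0.4, "z": -0.5, "ax": -0.05, "ay": 0, "az": 0, "jaw": 255}, {"x": 0, "y": -0.4, "z": -0.5, "ax": -0.05, "ay": 0, "az": 0, "jaw": 255}, {"x": 0, "y": -0.4, "z": -0.5, "ax": -0.05, "ay": 0, "az": 0, "jaw": 255}, {"x": 0, "y": -0.4, "z": -0.5, "ax": -0.05, "ay": 0, "az": 0, "jaw": 255}, {"x": 0, "y": -0.4, "z": -0.5, "ax": -0.05, "ay": 0, "az": 0, "jaw": 255}, {"x": 0, "y": -0.4, "z": -0.5, "ax": -0.05, "ay": 0, "az": 0, "jaw": 255}])

```text
time_s: 18.2
tcp_pos: [470.0, -271.7, 133.7]
tcp_rot: [[-0.495, -0.861, -0.117], [-0.869, 0.491, 0.066], [0.001, 0.134, -0.991]]
force: [-0.9, 1.2, -2.6]
width: 19.2
```

```bash
python3 chk.py
```

```text
18.2 [ 470.  -271.7  133.7] [[-0.495, -0.861, -0.117], [-0.869, 0.491, 0.066], [0.001, 0.134, -0.991]] [-0.9  1.2 -2.6] [0.09 0.24 0.04] q [-0.73  0.32  1.67 -0.03  1.28  1.37]
balls None
```

Call:
step_arm(motion=[{"x": 0, "y": -0.5, "z": -0.6, "ax": -0.06, "ay": 0, "az": 0, "jaw": 255}, {"x": 0, "y": -1.0, "z": -1.1, "ax": -0.12, "ay": 0, "az": 0, "jaw": 255}, {"x": 0, "y": -1.0, "z": -1.1, "ax": -0.12, "ay": 0, "az": 0, "jaw": 255}, {"x": 0, "y": -1.0, "z": -1.1, "ax": -0.12, "ay": 0, "az": 0, "jaw": 255}, {"x": 0, "y": -1.0, "z": -1.1, "ax": -0.12, "ay": 0, "az": 0, "jaw": 255}])

```text
time_s: 18.67
tcp_pos: [479.9, -277.3, 142.9]
tcp_rot: [[-0.495, -0.841, -0.219], [-0.869, 0.479, 0.124], [0.001, 0.251, -0.968]]
force: [-0.2, -0.9, -2.4]
width: 19.3
```

```bash
python3 chk.py; cat > dish.py <<'E'
from h import *
def dish():
    for nm in("top","side","wrist"):
        d=vision.snapshot(nm);f=d["frame"];h=cv2.cvtColor(f,cv2.COLOR_RGB2HSV)
        mask=np.zeros(f.shape[:2],np.uint8)
        ring=[proj(d,(598+82*np.cos(t),-346+82*np.sin(t),35)) for t in np.linspace(0,6.28,40)]
        cv2.fillPoly(mask,[np.array(ring,np.int32)],255)
        m=cv2.inRange(h,(0,0,85),(180,70,255))&mask
        n,l,st,c=cv2.connectedComponentsWithStats(m)
        for i in range(1,n):
            if st[i][4]>25:print(nm,st[i],ray(d,c[i],25)[:2].round())
dish()
E
python3 dish.py
```

```text
18.6667 [ 479.9 -277.3  142.9] [[-0.495, -0.841, -0.219], [-0.869, 0.479, 0.124], [0.001, 0.251, -0.968]] [-0.2 -0.9 -2.4] [-0.02  0.07  0.06] q [-0.71  0.41  1.54 -0.05  1.44  1.39]
balls None
top [357 153  33  26 111] [ 654. -295.]
top [359 153  42  49 470] [ 630. -320.]
top [402 158  15  14  61] [ 653. -403.]
side [323 273  14   7  42] [ 584. -275.]
side [346 273  18  17 239] [ 634. -309.]
side [313 279  22  20 208] [ 547. -302.]
side [359 282  21  34 485] [ 638. -373.]
wrist [254   7  14  86 749] [ 558. -303.]
wrist [305   8  11  85 731] [ 542. -332.]
wrist [194  28  20  42 552] [ 577. -273.]
wrist [355  29  20  44 575] [ 524. -363.]
```

The load is back to empty. I'll lift off, level and retract towards the placing spot, then count the balls.

```bash
python3 -c "
from h import *
rel((430,-235,185),-120,0)
rel((387,-171.5,185),-120,0)"
```

```text
xyz cm [-1.2   7.24 -2.43] rot [ 0.255 -0.002  0.006] | tcp [ 479.6 -277.1  143.2] z [-0.219  0.124 -0.968] t 18.87
xyz cm [-4.59 13.9  -0.7 ] rot [ 0.255 -0.002  0.006] | tcp [ 479.6 -277.1  143.2] z [-0.219  0.124 -0.968] t 18.87
```

Call:
step_arm(motion=[{"x": 0, "y": 0.5, "z": -1.9, "ax": 0.03, "ay": 0, "az": 0, "jaw": 255}, {"x": 0, "y": 1.5, "z": -4.0, "ax": 0.1, "ay": 0, "az": 0, "jaw": 255}, {"x": -0.6, "y": 4, "z": -4, "ax": 0.17, "ay": 0, "az": 0, "jaw": 255}, {"x": -1.2, "y": 7.2, "z": -2.8, "ax": 0.255, "ay": 0, "az": 0, "jaw": 255}, {"x": -2.6, "y": 10, "z": -2, "ax": 0.255, "ay": 0, "az": 0, "jaw": 255}, {"x": -4, "y": 12.5, "z": -1.2, "ax": 0.255, "ay": 0, "az": 0, "jaw": 255}, {"x": -4.6, "y": 13.9, "z": -0.7, "ax": 0.255, "ay": 0, "az": 0, "jaw": 255}, {"x": -4.6, "y": 13.9, "z": -0.7, "ax": 0.255, "ay": 0, "az": 0, "jaw": 255}])

```text
time_s: 19.53
tcp_pos: [385.1, -168.7, 184.3]
tcp_rot: [[-0.494, -0.87, -0.002], [-0.87, 0.494, 0.0], [0.0, 0.002, -1.0]]
force: [0.6, -0.1, -3.5]
width: 19.3
```

```bash
python3 dish.py; python3 -c "
from h import *
rel((387,-171.5,60),-120,0);print(r.get_state()['force'])"
```

```text
top [356 153  41  56 190] [ 618. -287.]
top [365 157  35  23 428] [ 642. -331.]
top [398 166  16  18 216] [ 624. -394.]
top [374 210  25   5  36] [ 523. -341.]
side [346 273  18  17 239] [ 634. -309.]
side [313 274   9  25  41] [ 534. -297.]
side [360 282  20  33 482] [ 639. -373.]
xyz cm [-0.05  0.18 12.57] rot [-0.002 -0.002  0.006] | tcp [ 388.1 -172.5  185.7] z [ 0.001 -0.003 -1.   ] t 19.68
[ 0.52961583  0.08631115 -2.34581429]
```

Both cameras count three white balls in the dish (one single blob and one double). I'll set the scoop down.

Call:
step_arm(motion=[{"x": 0, "y": 0.2, "z": 3, "ax": 0, "ay": 0, "az": 0, "jaw": 255}, {"x": 0, "y": 0.2, "z": 6, "ax": 0, "ay": 0, "az": 0, "jaw": 255}, {"x": 0, "y": 0.2, "z": 9, "ax": 0, "ay": 0, "az": 0, "jaw": 255}, {"x": 0, "y": 0.2, "z": 11, "ax": 0, "ay": 0, "az": 0, "jaw": 255}, {"x": 0, "y": 0.2, "z": 12, "ax": 0, "ay": 0, "az": 0, "jaw": 255}, {"x": 0, "y": 0.2, "z": 12.4, "ax": 0, "ay": 0, "az": 0, "jaw": 255}, {"x": 0, "y": 0.2, "z": 12.5, "ax": 0, "ay": 0, "az": 0, "jaw": 255}, {"x": 0, "y": 0.2, "z": 12.5, "ax": 0, "ay": 0, "az": 0, "jaw": 255}])

```text
time_s: 20.35
tcp_pos: [386.4, -171.8, 60.3]
tcp_rot: [[-0.495, -0.869, 0.0], [-0.869, 0.495, -0.001], [0.001, -0.001, -1.0]]
force: [0.4, 0.2, -2.8]
width: 19.7
```

Call:
step_arm(motion=[{"x": 0, "y": 0, "z": 0.1, "ax": 0, "ay": 0, "az": 0, "jaw": 255}, {"x": 0, "y": 0, "z": 0.15, "ax": 0, "ay": 0, "az": 0, "jaw": 255}, {"x": 0, "y": 0, "z": 0.2, "ax": 0, "ay": 0, "az": 0, "jaw": 255}, {"x": 0, "y": 0, "z": 0.2, "ax": 0, "ay": 0, "az": 0, "jaw": 255}])

```text
time_s: 20.68
tcp_pos: [386.1, -171.2, 58.5]
tcp_rot: [[-0.495, -0.869, 0.0], [-0.869, 0.495, -0.002], [0.001, -0.001, -1.0]]
force: [0.3, 0.0, -2.0]
width: 19.4
```

Nearly down; I'll creep until contact, then release and rise.

Call:
step_arm(motion=[{"x": 0, "y": 0, "z": 0.05, "ax": 0, "ay": 0, "az": 0, "jaw": 255}, {"x": 0, "y": 0, "z": 0.1, "ax": 0, "ay": 0, "az": 0, "jaw": 255}, {"x": 0, "y": 0, "z": 0.1, "ax": 0, "ay": 0, "az": 0, "jaw": 255}])

```text
time_s: 20.93
tcp_pos: [386.0, -171.1, 57.9]
tcp_rot: [[-0.495, -0.869, -0.0], [-0.869, 0.495, -0.001], [0.001, -0.0, -1.0]]
force: [-3.1, 2.1, 7.7]
width: 19.4
```

Call:
step_arm(motion=[{"x": 0, "y": 0, "z": 0, "ax": 0, "ay": 0, "az": 0, "jaw": 240}, {"x": 0, "y": 0, "z": 0, "ax": 0, "ay": 0, "az": 0, "jaw": 180}, {"x": 0, "y": 0, "z": 0, "ax": 0, "ay": 0, "az": 0, "jaw": 140}, {"x": 0, "y": 0, "z": 0, "ax": 0, "ay": 0, "az": 0, "jaw": 140}, {"x": 0, "y": 0, "z": -0.5, "ax": 0, "ay": 0, "az": 0, "jaw": 140}, {"x": 0, "y": 0, "z": -3, "ax": 0, "ay": 0, "az": 0, "jaw": 140}, {"x": 0, "y": 0, "z": -6, "ax": 0, "ay": 0, "az": 0, "jaw": 140}, {"x": 0, "y": 0, "z": -9, "ax": 0, "ay": 0, "az": 0, "jaw": 140}])

```text
time_s: 21.6
tcp_pos: [385.2, -170.4, 147.8]
tcp_rot: [[-0.495, -0.869, -0.002], [-0.869, 0.495, 0.0], [0.001, 0.002, -1.0]]
force: [0.2, -0.5, 0.8]
width: 39.5
```

Call:
step_arm(motion=[{"x": 0, "y": 0, "z": -4, "ax": 0, "ay": 0, "az": 0, "jaw": 140}, {"x": 0, "y": 4, "z": -7, "ax": 0, "ay": 0, "az": 0, "jaw": 140}, {"x": 0, "y": 7, "z": -9, "ax": 0, "ay": 0, "az": 0, "jaw": 140}, {"x": 0, "y": 7, "z": -9, "ax": 0, "ay": 0, "az": 0, "jaw": 140}, {"x": 0, "y": 7, "z": -9, "ax": 0, "ay": 0, "az": 0, "jaw": 140}])

```text
time_s: 22.02
tcp_pos: [325.3, -136.5, 239.5]
tcp_rot: [[-0.495, -0.869, 0.005], [-0.869, 0.495, -0.006], [0.003, -0.007, -1.0]]
force: [1.3, -1.2, -0.2]
width: 39.6
```

```bash
python3 - <<'E'
from h import *
s=r.get_state();print(s["tcp_pos"],s["width"],s["force"])
d=vision.snapshot("top");f=d["frame"];h=cv2.cvtColor(f,cv2.COLOR_RGB2HSV)
def comps(m,z,n0,a=8):
    n,l,st,c=cv2.connectedComponentsWithStats(m)
    for i in range(1,n):
        if st[i][4]>a:print(n0,st[i][2:],ray(d,c[i],z)[:2].round())
sub=np.zeros(f.shape[:2],np.uint8);sub[150:220,205:325]=255
comps((cv2.inRange(h,(0,100,60),(8,255,255))|cv2.inRange(h,(172,100,60),(180,255,255)))&sub,13,"red")
comps(cv2.inRange(h,(6,120,90),(18,255,255)),43,"orange",20)
w=vision.snapshot("wrist")
hw=cv2.cvtColor(w["frame"],cv2.COLOR_RGB2HSV);d=w
comps(cv2.inRange(hw,(10,200,150),(20,255,255)),48,"worange",300)
E
python3 dish.py
```

```text
[ 325.27171249 -136.45992757  239.54339439] 39.61775466877714 [ 1.26149796 -1.17213304 -0.23483265]
red [ 4  4 15] [622.   0.]
red [ 6  4 20] [602.  91.]
red [ 5  4 16] [593.  -2.]
red [ 5  4 16] [563.   5.]
orange [13 21 49] [ 453. -161.]
orange [12 21 48] [ 410. -234.]
worange [ 12  77 663] [ 458. -164.]
worange [ 13  77 747] [ 414. -235.]
worange [  23   84 1273] [ 362. -159.]
top [356 153  39  60 199] [ 611. -287.]
top [365 157  34  23 421] [ 642. -331.]
top [398 165  17  19 220] [ 624. -394.]
top [378 212  21   3  31] [ 522. -347.]
side [346 272  18  18 239] [ 634. -309.]
side [313 274   9  25  40] [ 534. -297.]
side [360 282  20  33 481] [ 639. -373.]
```

```bash
python3 -c "
from plant import workorder
print(workorder.finish_job())"
```

```text
the job is handed in; nothing more can be done
None
```

The job is done and handed in at about 22 s of the 72 s allowed. I drew the scoop out by its left rim bar, stood it on the bench and let go. I then took it by its handle, scooped the tray and tipped all three white balls into the farthest green dish. Finally I stood the scoop on the bench between tray and dish, let go, and moved the arm clear.

Last checks by camera and force:
- **White balls:** the top and side views both show blobs matching three white balls in the dish, at rest. One is a single ball and two touch, so they read as one double blob.
- **Red balls:** all four are in the tray.
- **Scoop:** it was set down level on the bench with its origin near (445, -205), about 210 mm from the dish axis. The wrist force was near zero after release.

I did not measure the bystanders again at the end, but no contact showed in the force readings. During the first lift two white balls caught at the front edges of the side walls, and more tilt rolled them back. No check failed, and the only mismatch was about 4 mm in the tray's position between the top and wrist cameras, which I corrected before lowering the scoop.

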